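# Hook the hot pot off the hotplate onto the cork mat

## Task

The lidded steel pot on the hotplate is hot: take the flat lifting hook out of its slotted block, hook the pot by its wire bail, lift it off the hotplate and lower it onto the cork mat, so that it stands wholly on the mat before you unhook. Then slide the hook back down into its slot as far as it goes and leave it standing there, handle up and not leaning. Keep the pot upright and never touch it or its bail with the gripper, and do not disturb the flask, the small dish or the sand timer.

Things in the scene. Friction and masses are not known exactly. Their poses are not given: they have to be found in the camera images.
- hook: loose flat lifting hook, 5 mm steel plate, 126 mm tall, 0.12 kg, standing in the slot of the white block, handle up. Origin: centre of its lowest edge; z up along the handle, y across the plate's thickness, x along the plate, towards which the hook's mouth looks. It fits the slot either way round
- hook_throat (a point): where the middle of the bail wire lies when it hangs in the hook, 11 mm straight above the hook's origin. Round it the plate forms a J in its x-z plane: shank at x = -19 to -10 mm, bottom bar z = 0 to 8 mm, upturned lip x = 10 to 19 mm whose top is at z = 20 mm; the throat between is 20 mm wide
- hook_grip (a point): middle of the hook's handle, 98 mm straight above the hook's origin; the handle has black scales from z = 71 to 125 mm, is 22 mm wide along x and 16 mm thick along y (close the fingers along y)
- block: fixed white plastic block, 74 x 50 x 66 mm high, with one slot from above; origin centre of its underside; the slot is 44 mm long along x and 9 mm wide along y, with a 3 mm chamfer, centred, 52 mm deep. The hook fits in either way round
- slot (a point): centre of the slot's mouth, on top of the block (66 mm up)
- slot_floor (a point): centre of the slot's floor, 14 mm above the bench; the hook's origin lies here when it is home
- pot: loose lidded steel pot, 88 mm in diameter (lid rim 93 mm), lid top 58 mm above its origin, 0.25 to 0.42 kg; origin: centre of its underside; stands on the hotplate's round plate. Two ears on its y axis carry the wire bail, which is hinged 50 mm above the origin about the pot's y axis
- bail (a joint): lean of the bail in rad: 0 is straight up, positive leans to the pot's +x, negative to -x; range -0.75 to 0.75; light friction (0.015 N m) keeps it where it is left
- bail_top (a point): middle of the top of the bail wire (centre line), 62 mm from the hinge line; wire 6 mm thick, parallel to the pot's y axis, with a raised straight seat 22 mm long at the top that centres the hook; the bail is 112 mm wide overall
- hotplate: fixed white hotplate stirrer that carries the pot (another one like it, with a glass beaker on it, stands at the far right and is not part of the job), 238 mm (x) by 170 mm (y), knobs at its -x side; origin under its centre; the round heating plate, 135 mm in diameter, has its top at z = 103 mm
- plate (a point): centre of the top of the hotplate's round plate
- mat: fixed round cork mat with a thin steel edge, 132 mm in diameter, 10 mm high; origin centre of its underside
- mat_top (a point): centre of the mat's upper face
- flask_side: loose bystander: small round stoppered flask, 55 mm in diameter, 71 mm high; origin centre of its underside
- dish_near: loose bystander: small stoneware dish, 49 mm in diameter, 21 mm high; origin centre of its underside
- timer: loose bystander: sand timer, 35 mm in diameter, 98 mm high; origin centre of its underside
Things that resemble listed ones, but are neither listed nor needed, are in the scene too. There is more than one size of the hook; the job needs the middle-sized.

How it is judged:
By the outcome, as a careful person would: the job done as asked, in the order asked, and still so for the second after the job is handed in, with the robot touching nothing.
It also fails if it takes over 67 s, if anything falls off the work surface, if the arm or the gripper's body presses on something with over 40 N, if the wrist force passes 120 N, or if a joint passes its speed limit or range.

## Robot

A 6-joint arm with a two-finger parallel gripper is mounted at the origin on a cart in front of the work surface, level with it; the furniture and walls round the work are solid. World frame = base frame: x ahead of the robot, y to its left, z up, the work surface at z = 0. Lengths are in m, angles in rad, forces in N, time in s.
With the tool pointing down it reaches from about 0.4 to 0.825 m from the base axis. Payload 7 kg.
Tool frame: the origin (TCP) lies midway between the tips of the shut fingers; the grasp point (between the pads) lies 19 mm behind it; z points along the fingers, y is the line along which they close (so a half turn about z gives the same grasp; the last joint's range is limited). The gripper opens to 88 mm and grips with 3 to 60 N. Pads are 19 mm wide; open, the fingers measure 130 mm over their backs; the gripper's body (78 mm by 193 mm) begins 47 mm behind the grasp point.
Start: joints at [-0.998, 0.359, 0.012, 0, -1.224, -0.288], TCP at [0.19, -0.648, 0.203] pointing down, gripper open.
Joint ranges: [-3.07, 3.07], [-1.43, 2.12], [-1.02, 1.25], [-3.03, 1.67], [-3.05, -0], [-3.03, 3.03]. Speed limits (rad/s): [2.39, 2.39, 3.01, 3.14, 3.14, 3.14].

## Interface

Orientations are given as [roll, pitch, yaw] about the fixed x, y, z axes, in that order (R = Rz(yaw) Ry(pitch) Rx(roll)).
In Python, from station import get_state, grab_frame, calibration, job_done, boxes_of, regions_of, spot_point gives the robot as it stands. The module is installed in compiled form; this text tells all that it offers.
- The arm moves only by the tool arm_command, never from a script. Its argument "commands" is a list of rows, each an object of numbers: "tx", "ty", "tz": the shift along the tool's x, y, z each as a share of 25 cm, from -1 to 1; "twist": the turn about the tool's z as a share of 180 degrees, from -1 to 1. A call has exactly 8 rows; each row is the pose to reach, as a shift and turn from the pose commanded when the call began, along the tool's axes at that moment, turning the shorter way round; what a row does not reach only later rows make up. A row lasts 1/12 s, in which the tool goes at most 41.7 mm and 7.16 degrees, less where a joint would pass 70% of its speed; a pose out of reach is approached as far as the arm can. A call with a number of a shift or a turn outside -1 to 1 is refused whole. A call with a gripper value outside its range is refused whole. "claw" is the opening, from 0 (shut) to 1 (fully open), set as the call begins (left out, the last holds). The fingers move at their own pace and stop on an object; "grip_force" is the grip in N (left out, the last holds). Time passes only in rows, so rows that repeat a pose let the fingers close, or fill a call up. It gives the time, the measured TCP pose, the force, the opening and the grip force at its end, in the units of the state.
- get_state(): the state, without advancing time (a new reading comes with each control period).
- grab_frame(name): name is "side" or "top"; returns the picture (480x640x3 uint8, red, green, blue); there is no depth.
- calibration(name): a dict with "camera_matrix" (3x3 intrinsics, pixels), "k1" (the pictures are not rectified: a ray, as slopes to the right and down, at radius r is drawn at 1 + k1 r^2 times it, then the intrinsics apply), "extrinsics" (4x4, takes a point from camera to world coordinates). Camera axes: x right, y down, z forward; pixel columns grow to the right and rows downward; lengths in m; the calibration is good to about 2 mm. A picture is of the moment at which its call begins. calibration takes no time and is no camera call.
- job_done(): hands the job in; it is judged then, once.
Trained networks look in the newest picture that a camera, given by its name, has taken for a name from the list of things; names that differ only in an ending like _2 or _b are one class to them, and where a whole thing is asked for, a point or a joint stands for the part that bears it (a point fixed in the world has none). Each returns a list of dicts, best first, with "score" (0 to 1); they miss things now and then, are a little off and sometimes report something else, mostly with a low value. They report only what shows in the picture. A call takes as long as a camera call. They do not tell look-alikes from the thing itself.
- boxes_of(query, camera): "rect" ([left, top, right, bottom] in pixels, round what is visible of it).
- regions_of(query, camera): "region" (480x640 bool, what is visible of it) and "rect" ([left, top, right, bottom] in pixels, round what is visible of it).
- spot_point(query, camera): "uv" ([column, row] in pixels: a listed point, or the origin of a listed thing).
The state is a dict: "t": time; "q": joint angles; "qd": joint speeds; "joint_efforts": joint torques, N m; "eef_pos": TCP position; "ee_rot": TCP orientation; "force": force on the tool from outside, world axes, zero at the start; "moment": the same for the moment, N m; "width": finger opening in m; "gripper_force": force on a finger pad.
Only numpy, scipy, OpenCV 4.12 (cv2) and the standard library are available. Lean on these libraries where they do the work, as an engineer would, in place of code of your own. Each camera call takes 0.05 s, during which the arm holds its last target. There are 200 camera calls.

## Working session

There is one attempt and no reset: what is moved stays moved. The work goes in short steps, Python scripts to look and compute and a tool call to move; the robot and the scene stay as the last step left them, time stands still between calls to the robot, and variables do not carry over. Pictures are saved under pics/ and viewed, at most 10 in all, crops included, and the job is handed in when it is done.

Besides the shell and the picture viewer there is one more tool, called after "Request:" in YAML: its name, and indented under it one key for each argument. arm_command: Moves the arm, as the interface text tells. Shift numbers are shares of 25 cm and turn numbers shares of 180 degrees, none past 1 either way. Its arguments: {"type":"object","properties":{"commands":{"type":"array"},"claw":{"type":"number"},"grip_force":{"type":"number"}},"required":["commands"]}

```bash
mkdir -p pics; cat > h.py <<'E'
import numpy as np, cv2
from station import *
def save(n,f,crop=None,s=1):
    im=grab_frame(n)
    if crop: im=im[crop[1]:crop[3],crop[0]:crop[2]]
    im=cv2.resize(im,None,fx=s,fy=s,interpolation=cv2.INTER_CUBIC)
    cv2.imwrite('pics/'+f,im[:,:,::-1])
def ray(n,uv):
    c=calibration(n);K=np.array(c['camera_matrix']);E=np.array(c['extrinsics'])
    d=cv2.undistortPoints(np.array([[uv]],float),K,np.array([c['k1'],0,0,0,0.]))[0,0]
    # forward model: p*(1+k1 r^2) same as OpenCV
    v=E[:3,:3]@np.array([d[0],d[1],1]);return E[:3,3],v/np.linalg.norm(v)
def atz(n,uv,z):
    o,v=ray(n,uv);return o+v*(z-o[2])/v[2]
def proj(n,P):
    c=calibration(n);K=np.array(c['camera_matrix']);E=np.linalg.inv(np.array(c['extrinsics']))
    P=np.atleast_2d(P).astype(float)
    return cv2.projectPoints(P,cv2.Rodrigues(E[:3,:3])[0],E[:3,3],K,np.array([c['k1'],0,0,0,0.]))[0][:,0]
def tri(l):
    A=0;b=0
    for n,uv in l:
        o,v=ray(n,uv);M=np.eye(3)-np.outer(v,v);A=A+M;b=b+M@o
    p=np.linalg.solve(A,b)
    return p,[np.round(proj(n,p)[0]-uv,1) for n,uv in l]
E
python3 - <<'E'
from h import *
np.set_printoptions(precision=3,suppress=True)
save('side','s0.png');save('top','t0.png')
s=get_state();print(s['t'],s['eef_pos'],s['ee_rot'],s['width'])
for n in('side','top'):
    print(n,np.array(calibration(n)['extrinsics'])[:3,3])
    for q in('hook_grip','slot','bail_top','plate','mat_top','pot','flask_side','dish_near','timer','block','hook_throat'):
        print(q,[(np.round(d['uv']),round(d['score'],2)) for d in spot_point(q,n)][:4])
E
```

```text
0.1 [ 0.189 -0.647  0.202] [ 3.14  -0.    -2.857] 0.08757144866565482
side [0.144 1.275 0.88 ]
hook_grip [(array([269., 451.]), 0.88), (array([339., 304.]), 0.83), (array([298., 303.]), 0.47)]
slot [(array([339., 320.]), 0.8), (array([354., 202.]), 0.63)]
bail_top [(array([365., 169.]), 0.46)]
plate [(array([354., 203.]), 0.86), (array([365., 236.]), 0.64), (array([365., 169.]), 0.45)]
mat_top [(array([329., 271.]), 0.85)]
pot [(array([355., 201.]), 0.6), (array([337., 334.]), 0.44), (array([337., 336.]), 0.34), (array([342., 320.]), 0.17)]
flask_side []
dish_near [(array([400., 296.]), 0.76)]
timer [(array([412., 265.]), 0.51)]
block [(array([336., 341.]), 0.67)]
hook_throat [(array([341., 335.]), 0.87), (array([311., 414.]), 0.71), (array([302., 321.]), 0.54), (array([352., 202.]), 0.23)]
top [0.355 0.201 1.211]
hook_grip [(array([304., 240.]), 0.65), (array([258., 285.]), 0.63), (array([147., 266.]), 0.56)]
slot [(array([267., 282.]), 0.95)]
bail_top [(array([473., 261.]), 0.57), (array([439., 276.]), 0.49)]
plate [(array([455., 257.]), 0.9), (array([353., 257.]), 0.27)]
mat_top [(array([354., 257.]), 0.87)]
pot [(array([454., 258.]), 0.61)]
flask_side [(array([410., 215.]), 0.63)]
dish_near [(array([345., 330.]), 0.68)]
timer [(array([399., 335.]), 0.68)]
block [(array([269., 290.]), 0.81), (array([264., 284.]), 0.2)]
hook_throat [(array([184., 285.]), 0.68), (array([283., 254.]), 0.54), (array([269., 286.]), 0.48)]
```

View pics/s0.png

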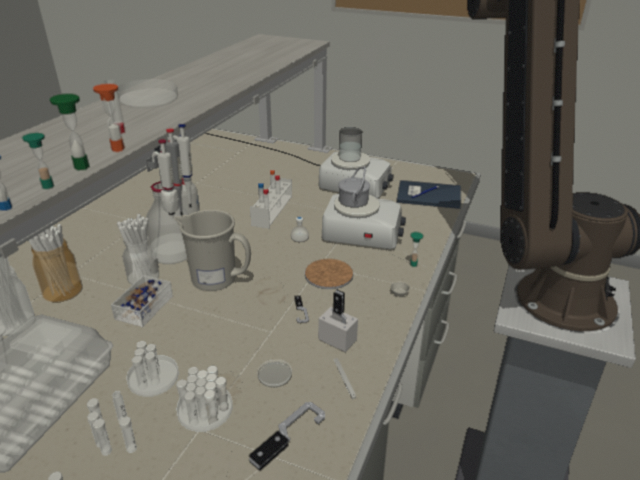

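View pics/t0.png

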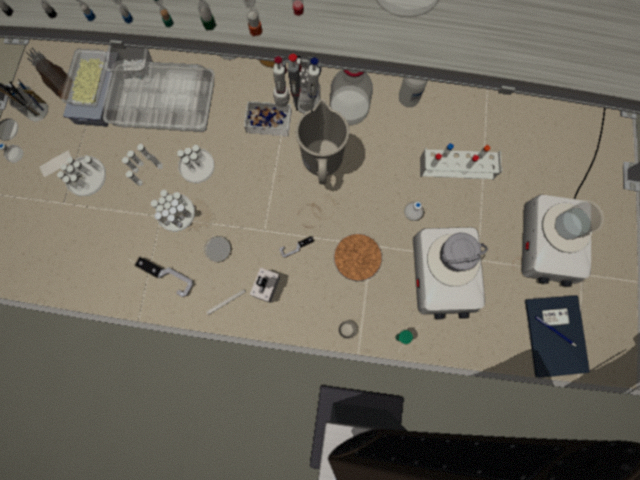

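The top view shows three hooks: a small one lying at about (298,246), a large one lying at about (165,275) and one standing in the white block at (265,284). The standing one fits, because it is in the slot, handle up, and sits between the other two in size. The pot is at (460,252), the mat at (358,257), the flask at (415,210), the dish at (347,329) and the timer at (405,337).

```bash
python3 - <<'E'
from h import *
np.set_printoptions(precision=4,suppress=True)
a=grab_frame('top');b=grab_frame('side')
def c(im,x,y,w,h): return cv2.resize(im[y:y+h,x:x+w],(400,300),interpolation=cv2.INTER_CUBIC)
o=np.vstack([np.hstack([c(a,227,252,80,60),c(b,295,280,100,75)]),np.hstack([c(a,410,215,100,75),c(b,310,155,100,75)])])
cv2.imwrite('pics/c1.png',o[:,:,::-1])
T=lambda s,t:tri([('side',s),('top',t)])
print('slot',T((339,320),(267,282)),atz('top',(267,282),.066))
print('grip',T((339,304),(258,285)))
print('bail',T((365,169),(473,261)),T((365,169),(439,276)))
print('plate',T((354,203),(455,257)),atz('top',(455,257),.103))
print('mat',T((329,271),(354,257)),atz('top',(356,257),.01))
print('flask',atz('top',(410,215),0),'dish',atz('top',(345,330),0),'timer',atz('top',(399,335),0))
for q in('mat','block','pot','hook','hotplate','bail'):
  for n in ('top','side'):
    for d in regions_of(q,n)[:3]:
        m=d['region'].astype(np.uint8);k=cv2.findContours(m,0,2)[0]
        if len(k):
            k=max(k,key=cv2.contourArea);print(q,n,round(d['score'],2),np.round(d['rect']),cv2.minAreaRect(k))
E
```

```text
slot (array([0.4781, 0.3601, 0.0554]), [array([-1.8, -0.4]), array([0.1, 1.6])]) [0.4812 0.3597 0.066 ]
grip (array([0.4675, 0.3744, 0.1137]), [array([0.9, 0.2]), array([-0.1, -0.9])])
bail (array([ 0.5805, -0.1194,  0.2063]), [array([0.7, 0.1]), array([-0.1, -0.9])]) (array([ 0.5396, -0.0305,  0.2494]), [array([5.3, 0.9]), array([-0.9, -6.6])])
plate (array([ 0.607 , -0.1078,  0.0965]), [array([0.1, 0. ]), array([-0. , -0.1])]) [ 0.6054 -0.106   0.103 ]
mat (array([0.5854, 0.1439, 0.0197]), [array([-0.3, -0.1]), array([0. , 0.3])]) [0.5888 0.1382 0.01  ]
flask [0.7312 0.0014 0.    ] dish [0.3906 0.1422 0.    ] timer [ 0.397  -0.0021  0.    ]
mat top 0.72 [332. 233. 380. 280.] ((357.5, 257.0), (48.0, 47.0), 90.0)
mat side 0.59 [305. 258. 352. 290.] ((329.0, 273.5), (31.0, 46.0), 90.0)
mat side 0.35 [320. 306. 353. 352.] ((337.0000305175781, 328.0000305175781), (42.0380744934082, 35.77708435058594), 26.56505012512207)
block top 0.69 [250. 270. 283. 305.] ((265.46551513671875, 285.0862121582031), (22.840526580810547, 29.896949768066406), 21.801410675048828)
block side 0.7 [315. 307. 36
[... 1416 characters left out ...]
, 48.0), 90.0)
hotplate top 0.6 [258. 276. 266. 292.] ((260.5000305175781, 281.5000305175781), (11.31370735168457, 8.485280990600586), 45.0)
hotplate side 0.87 [322. 195. 408. 250.] ((363.4615478515625, 219.80770874023438), (82.97923278808594, 51.350379943847656), 7.125016689300537)
hotplate side 0.15 [321. 306. 354. 352.] ((337.323486328125, 328.3207092285156), (42.907371520996094, 35.125572204589844), 25.463346481323242)
bail top 0.59 [445. 257. 473. 262.] ((460.1153869628906, 260.0769348144531), (2.941741704940796, 24.122283935546875), 78.69007110595703)
bail top 0.32 [257. 274. 268. 294.] ((259.6804504394531, 282.9690856933594), (11.77801513671875, 13.605639457702637), 23.96249008178711)
```

View pics/c1.png

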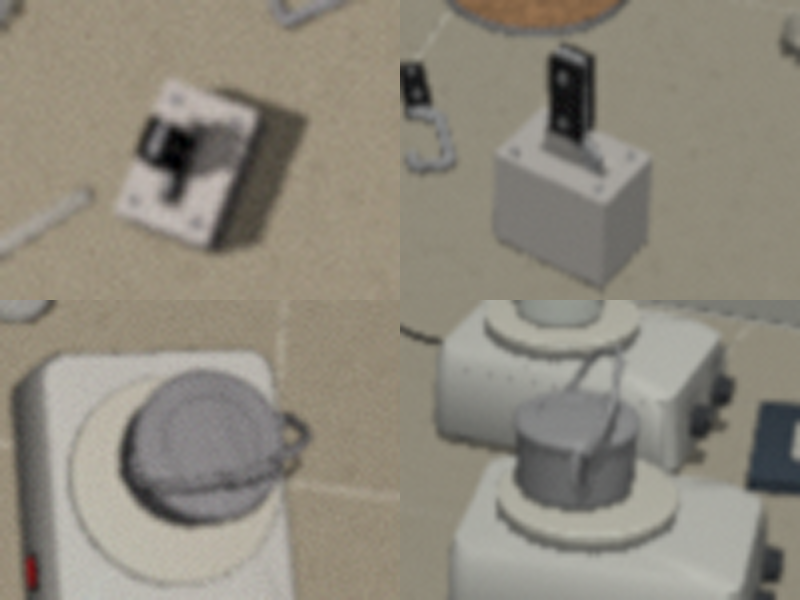

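Enlarged, the middle-sized hook stands in the block, whose top-face corners in the top crop are at about (170,80), (262,115), (212,248) and (118,210). The bail leans towards the robot (-x): its top bar runs from about (445,262) to (473,257) in the top view and sits at about (361,167) in the side view.

```bash
cat > fit.py <<'E'
from h import *
np.set_printoptions(precision=4,suppress=True)
def bailpts(x,y,yaw,lean,z0=.103):
    # local bail: hinge +-53 in y, up to flat top; list of polyline pts
    yy=np.array([-53,-53,-40,-11,-11,11,11,40,53,53])/1e3; hh=np.array([0,25,48,56,62,62,56,48,25,0])/1e3
    P=np.c_[hh*np.sin(lean),yy,.05+hh*np.cos(lean)]
    R=np.array([[np.cos(yaw),-np.sin(yaw),0],[np.sin(yaw),np.cos(yaw),0],[0,0,1]])
    return P@R.T+[x,y,z0]
def circ(x,y,z,r,n=40):
    t=np.linspace(0,2*np.pi,n);return np.c_[x+r*np.cos(t),y+r*np.sin(t),0*t+z]
E
python3 - <<'E'
from fit import *
c=[np.array(p)/5+[227,252] for p in((170,80),(262,115),(212,248),(118,210))]
W=np.array([atz('top',p,.066) for p in c]);print('block',W.mean(0)[:2],[np.linalg.norm(W[i]-W[i-1]) for i in range(4)])
for u,v in((0,3),(1,2)):
    d=W[u]-W[v];print('long yaw',np.degrees(np.arctan2(d[1],d[0])))
L=atz('top',(461.3,248.8),.161);print('lid',L)
a=atz('top',(445,262),.205);b=atz('top',(473,257),.205);d=a-b;yaw=np.arctan2(d[1],d[0])-np.pi/2;print('baily',a,b,np.degrees(yaw))
lean=-.7
x,y=L[:2]
o=[]
for n,(cx,cy) in(('top',(435,228)),('side',(328,163))):
    im=grab_frame(n);r=cv2.resize(im[cy:cy+38,cx:cx+50],(400,304),interpolation=cv2.INTER_CUBIC)[:300]
    q=r.copy()
    for P,col in((bailpts(x,y,yaw,lean),(255,0,0)),(circ(x,y,.161,.0465),(0,255,0)),(circ(x,y,.103,.044),(0,0,255))):
        cv2.polylines(q,[np.round((proj(n,P)-[cx,cy]+.5)*8).astype(int)],False,col,1)
    o.append(np.hstack([r,q]))
cv2.imwrite('pics/c2.png',np.vstack(o)[:,:,::-1])
E
```

```text
block [0.4739 0.3634] [np.float64(0.07188200514871247), np.float64(0.0514418820306491), np.float64(0.07264704316859345), np.float64(0.0524030530037075)]
long yaw -12.271956011247694
long yaw -11.522881344828257
lid [ 0.6145 -0.1038  0.161 ]
baily [ 0.5675 -0.0556  0.205 ] [ 0.5881 -0.1196  0.205 ] 17.854577562215866
```

View pics/c2.png

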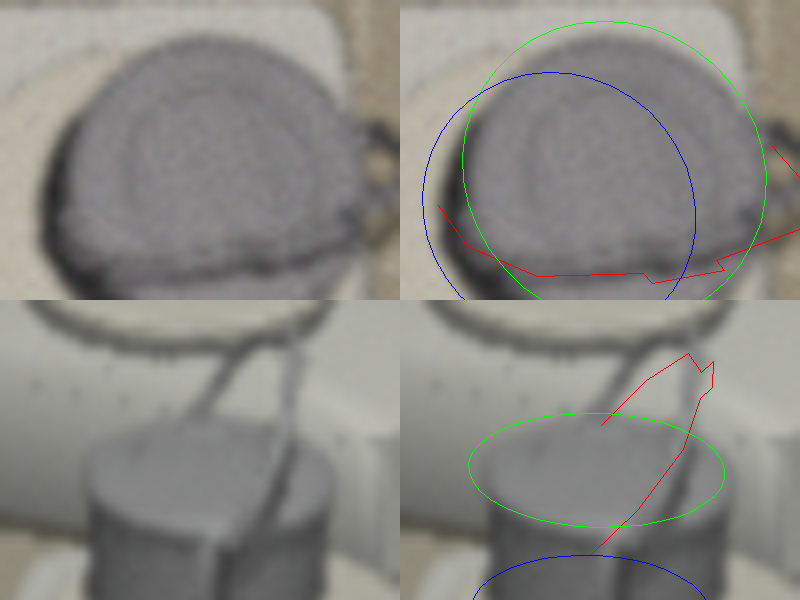

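The lid is about 2 px lower in the top view than my guess, near (461,251), and the bail leans less than I assumed. I'll refine both once the hook is in hand. First I'll go for the hook.

```bash
cat > mv.py <<'E'
from h import *
def to(p,yawdeg,s=None):
    s=s or get_state();P=np.array(s['eef_pos']);y=s['ee_rot'][2];d=np.array(p)-P
    dy=(np.radians(yawdeg)-y+np.pi)%(2*np.pi)-np.pi
    f=np.array([d[0]*np.cos(y)+d[1]*np.sin(y),d[0]*np.sin(y)-d[1]*np.cos(y),-d[2]])/.25
    print('from',P.round(4),'yaw',round(np.degrees(y),2),'-> tx,ty,tz',f.round(3),'twist',round(-np.degrees(dy)/180,4),'rows',np.linalg.norm(d)/.0417)
E
python3 - <<'E'
from mv import *
np.set_printoptions(precision=4,suppress=True)
print(tri([('side',(337.4,303.4)),('top',(260.2,281))]))
c=[np.array(p)/5+[226.6,251.6] for p in((170,80),(262,115),(212,248),(118,210))]
print('block',np.mean([atz('top',p,.066) for p in c],0))
to((.42,-.40,.28),-90); to((.45,0.,.28),-12)
E
```

```text
(array([0.4756, 0.3704, 0.1106]), [array([-0.3, -0.1]), array([0. , 0.3])])
block [0.4748 0.3646 0.066 ]
from [ 0.1896 -0.6478  0.203 ] yaw -163.68 -> tx,ty,tz [-1.163  0.692 -0.308] twist -0.4093 rows 8.321355652678884
from [ 0.1896 -0.6478  0.203 ] yaw -163.68 -> tx,ty,tz [-1.728  2.194 -0.308] twist -0.8427 rows 16.844180005939293
```

Request:
arm_command:
  commands:
    - {"tx": -1, "ty": 0.65, "tz": -0.3, "twist": -0.3}
    - {"tx": -1, "ty": 0.65, "tz": -0.3, "twist": -0.3}
    - {"tx": -1, "ty": 0.65, "tz": -0.3, "twist": -0.3}
    - {"tx": -1, "ty": 0.65, "tz": -0.3, "twist": -0.3}
    - {"tx": -1, "ty": 0.65, "tz": -0.3, "twist": -0.3}
    - {"tx": -1, "ty": 0.65, "tz": -0.3, "twist": -0.3}
    - {"tx": -1, "ty": 0.65, "tz": -0.3, "twist": -0.3}
    - {"tx": -1, "ty": 0.65, "tz": -0.3, "twist": -0.3}
  claw: 1

```text
t: 2.67
eef_pos: [0.3868, -0.419, 0.28]
ee_rot: [-3.138, -0.0, -1.905]
force: [0.1, -0.5, -0.1]
width: 0.0879
gripper_force: 0.0
```

```bash
python3 - <<'E'
from mv import *
to((.47,-.1,.28),-55)
E
```

```text
from [ 0.3868 -0.419   0.28  ] yaw -109.14 -> tx,ty,tz [-1.315  0.104  0.   ] twist -0.3008 rows 7.905387229075934
```

Request:
arm_command:
  commands:
    - {"tx": -1, "ty": 0.1, "twist": -0.3}
    - {"tx": -1, "ty": 0.1, "twist": -0.3}
    - {"tx": -1, "ty": 0.1, "twist": -0.3}
    - {"tx": -1, "ty": 0.1, "twist": -0.3}
    - {"tx": -1, "ty": 0.1, "twist": -0.3}
    - {"tx": -1, "ty": 0.1, "twist": -0.3}
    - {"tx": -1, "ty": 0.1, "twist": -0.3}
    - {"tx": -1, "ty": 0.1, "twist": -0.3}

```text
invalid input
```

```bash
python3 - <<'E'
from mv import *
to((.4755,.1,.25),-12)
E
```

```text
from [ 0.3868 -0.419   0.28  ] yaw -109.14 -> tx,ty,tz [-2.078  0.345  0.12 ] twist -0.5397 rows 12.646493079476222
```

Request:
arm_command:
  commands:
    - {"tx": -1, "ty": 0.1, "tz": 0, "twist": -0.3}
    - {"tx": -1, "ty": 0.1, "tz": 0, "twist": -0.3}
    - {"tx": -1, "ty": 0.1, "tz": 0, "twist": -0.3}
    - {"tx": -1, "ty": 0.1, "tz": 0, "twist": -0.3}
    - {"tx": -1, "ty": 0.1, "tz": 0, "twist": -0.3}
    - {"tx": -1, "ty": 0.1, "tz": 0, "twist": -0.3}
    - {"tx": -1, "ty": 0.1, "tz": 0, "twist": -0.3}
    - {"tx": -1, "ty": 0.1, "tz": 0, "twist": -0.3}

```text
t: 3.33
eef_pos: [0.4453, -0.1752, 0.2784]
ee_rot: [-3.141, -0.001, -0.96]
force: [-0.1, -0.0, -1.6]
width: 0.0878
gripper_force: 0.0
```

```bash
python3 - <<'E'
from mv import *
to((.4755,.1,.25),-12)
E
```

```text
from [ 0.4453 -0.1752  0.2784] yaw -55.0 -> tx,ty,tz [-0.833 -0.73   0.114] twist -0.2389 rows 6.674592087957471
```

Request:
arm_command:
  commands:
    - {"tx": -0.9, "ty": -0.8, "tz": 0.1, "twist": -0.239}
    - {"tx": -0.9, "ty": -0.8, "tz": 0.1, "twist": -0.239}
    - {"tx": -0.9, "ty": -0.8, "tz": 0.1, "twist": -0.239}
    - {"tx": -0.9, "ty": -0.8, "tz": 0.1, "twist": -0.239}
    - {"tx": -0.9, "ty": -0.8, "tz": 0.1, "twist": -0.239}
    - {"tx": -0.9, "ty": -0.8, "tz": 0.1, "twist": -0.239}
    - {"tx": -0.9, "ty": -0.8, "tz": 0.1, "twist": -0.239}
    - {"tx": -0.9, "ty": -0.8, "tz": 0.1, "twist": -0.239}

```text
t: 4.0
eef_pos: [0.4832, 0.1253, 0.2524]
ee_rot: [-3.141, 0.0, -0.217]
force: [0.3, 0.6, 0.7]
width: 0.088
gripper_force: 0.0
```

```bash
python3 - <<'E'
from mv import *
to((.4755,.3675,.2),-12)
to((.4755,.3675,.096),-12)
E
```

```text
from [0.4832 0.1253 0.2524] yaw -12.46 -> tx,ty,tz [-0.239 -0.939  0.21 ] twist -0.0026 rows 5.945518248057224
from [0.4832 0.1253 0.2524] yaw -12.46 -> tx,ty,tz [-0.239 -0.939  0.626] twist -0.0026 rows 6.91625236900875
```

Request:
arm_command:
  commands:
    - {"tx": -0.24, "ty": -0.94, "tz": 0.2, "twist": 0}
    - {"tx": -0.24, "ty": -0.94, "tz": 0.2, "twist": 0}
    - {"tx": -0.24, "ty": -0.94, "tz": 0.2, "twist": 0}
    - {"tx": -0.24, "ty": -0.94, "tz": 0.2, "twist": 0}
    - {"tx": -0.24, "ty": -0.94, "tz": 0.2, "twist": 0}
    - {"tx": -0.24, "ty": -0.94, "tz": 0.2, "twist": 0}
    - {"tx": -0.24, "ty": -0.94, "tz": 0.2, "twist": 0}
    - {"tx": -0.24, "ty": -0.94, "tz": 0.2, "twist": 0}

```text
t: 4.67
eef_pos: [0.4752, 0.3646, 0.2016]
ee_rot: [3.139, 0.001, -0.219]
force: [-0.9, -0.4, 0.7]
width: 0.0875
gripper_force: 0.0
```

```bash
python3 - <<'E'
from mv import *
to((.4755,.3675,.096),-12)
a=grab_frame('top');b=grab_frame('side')
def c(im,x,y,w,h): return cv2.resize(im[y:y+h,x:x+w],(400,600),interpolation=cv2.INTER_CUBIC)
cv2.imwrite('pics/c3.png',np.hstack([c(a,220,225,80,120),c(b,300,250,80,120)])[:,:,::-1])
E
```

```text
from [0.4752 0.3646 0.2016] yaw -12.54 -> tx,ty,tz [-0.001 -0.011  0.422] twist -0.003 rows 2.5322337377477937
```

View pics/c3.png

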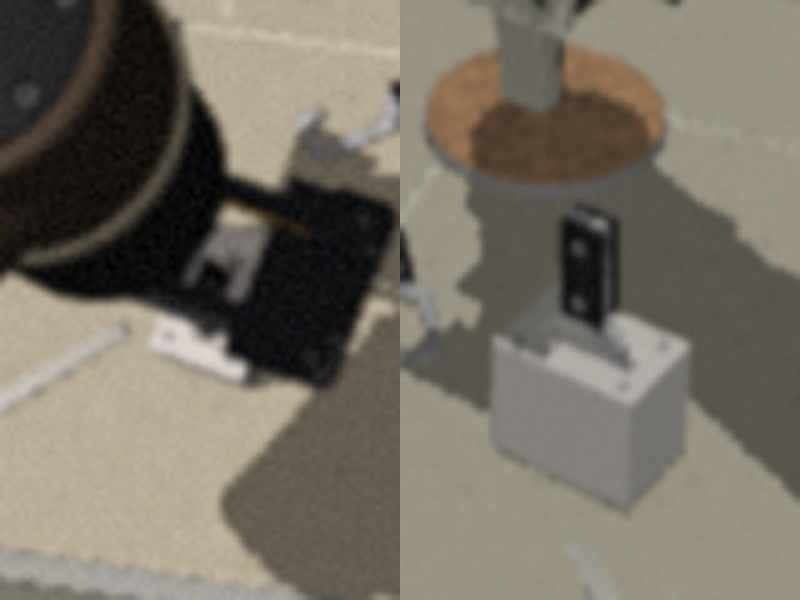

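The side crop shows one fingertip at about (326,270) in the full image and the handle at about (338,303). The shank slopes right, towards world -x, so the hook's mouth looks to +x. I'll check the tip projection and go down halfway.

Request:
arm_command:
  commands:
    - {"tx": 0, "ty": -0.01, "tz": 0.21, "twist": -0.003}
    - {"tx": 0, "ty": -0.01, "tz": 0.21, "twist": -0.003}
    - {"tx": 0, "ty": -0.01, "tz": 0.21, "twist": -0.003}
    - {"tx": 0, "ty": -0.01, "tz": 0.21, "twist": -0.003}
    - {"tx": 0, "ty": -0.01, "tz": 0.21, "twist": -0.003}
    - {"tx": 0, "ty": -0.01, "tz": 0.21, "twist": -0.003}
    - {"tx": 0, "ty": -0.01, "tz": 0.21, "twist": -0.003}
    - {"tx": 0, "ty": -0.01, "tz": 0.21, "twist": -0.003}
  grip_force: 5

```text
t: 5.43
eef_pos: [0.4768, 0.366, 0.1516]
ee_rot: [-3.14, -0.001, -0.212]
force: [0.1, -0.1, 0.4]
width: 0.0874
gripper_force: 0.0
```

```bash
python3 - <<'E'
from mv import *
to((.4755,.3675,.096),-12)
P=np.array(get_state()['eef_pos']);u=np.array([np.cos(np.radians(78)),np.sin(np.radians(78)),0])
print(P,proj('side',[P+.044*u,P-.044*u,P]))
for z in(.0855,.139):
  for k in(-.011,.011):
    for j in (-.008,.008): print(z,k,j,proj('side',np.array([.4755,.3675,z])+k*np.array([u[1],-u[0],0])+j*u)[0])
a=grab_frame('side')
cv2.imwrite('pics/c4.png',cv2.resize(a[240:340,290:390],(600,600),interpolation=cv2.INTER_CUBIC)[:,:,::-1])
E
```

```text
from [0.4768 0.366  0.1516] yaw -12.13 -> tx,ty,tz [-0.006 -0.005  0.222] twist -0.0007 rows 1.333234046390987
[0.47678037 0.3659855  0.15156048] [[326.39827507 297.45811254]
 [348.58587017 277.43522463]
 [337.77617573 287.18798825]]
0.0855 -0.011 -0.008 [343.45764052 311.41718874]
0.0855 -0.011 0.008 [339.55068634 315.21443331]
0.0855 0.011 -0.008 [335.22061896 307.79813988]
0.0855 0.011 0.008 [331.27230645 311.53015402]
0.139 -0.011 -0.008 [344.16810206 292.28462994]
0.139 -0.011 0.008 [340.17663177 295.98871145]
0.139 0.011 -0.008 [335.73730197 288.75105063]
0.139 0.011 0.008 [331.70259073 292.39009031]
```

View pics/c4.png

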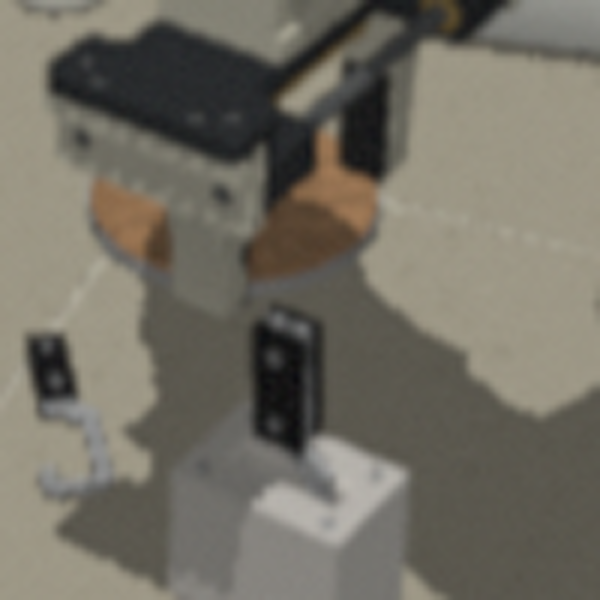

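The handle spans columns 332 to 344 and its lower edge is at row 316, which matches the model to about 1 px. I'll go down and close gently.

Request:
arm_command:
  commands:
    - {"tx": -0.005, "ty": -0.005, "tz": 0.22, "twist": 0}
    - {"tx": -0.005, "ty": -0.005, "tz": 0.22, "twist": 0}
    - {"tx": -0.005, "ty": -0.005, "tz": 0.22, "twist": 0}
    - {"tx": -0.005, "ty": -0.005, "tz": 0.22, "twist": 0}
    - {"tx": -0.005, "ty": -0.005, "tz": 0.22, "twist": 0}
    - {"tx": -0.005, "ty": -0.005, "tz": 0.22, "twist": 0}
    - {"tx": -0.005, "ty": -0.005, "tz": 0.22, "twist": 0}
    - {"tx": -0.005, "ty": -0.005, "tz": 0.22, "twist": 0}

```text
t: 6.15
eef_pos: [0.4758, 0.3676, 0.0965]
ee_rot: [-3.14, -0.001, -0.212]
force: [0.4, 0.2, 0.6]
width: 0.0876
gripper_force: 0.0
```

Request:
arm_command:
  commands:
    - {"tx": 0, "ty": 0, "tz": 0, "twist": 0}
    - {"tx": 0, "ty": 0, "tz": 0, "twist": 0}
    - {"tx": 0, "ty": 0, "tz": 0, "twist": 0}
    - {"tx": 0, "ty": 0, "tz": 0, "twist": 0}
    - {"tx": 0, "ty": 0, "tz": 0, "twist": 0}
    - {"tx": 0, "ty": 0, "tz": 0, "twist": 0}
    - {"tx": 0, "ty": 0, "tz": 0, "twist": 0}
    - {"tx": 0, "ty": 0, "tz": 0, "twist": 0}
  claw: 0
  grip_force: 5

```text
t: 6.82
eef_pos: [0.4754, 0.3671, 0.0954]
ee_rot: [3.142, 0.0, -0.212]
force: [0.3, -0.5, 0.5]
width: 0.0397
gripper_force: 0.0
```

Request:
arm_command:
  commands:
    - {"tx": 0, "ty": 0, "tz": 0, "twist": 0}
    - {"tx": 0, "ty": 0, "tz": 0, "twist": 0}
    - {"tx": 0, "ty": 0, "tz": 0, "twist": 0}
    - {"tx": 0, "ty": 0, "tz": 0, "twist": 0}
    - {"tx": 0, "ty": 0, "tz": 0, "twist": 0}
    - {"tx": 0, "ty": 0, "tz": 0, "twist": 0}
    - {"tx": 0, "ty": 0, "tz": 0, "twist": 0}
    - {"tx": 0, "ty": 0, "tz": 0, "twist": 0}
  claw: 0
  grip_force: 5

```text
t: 7.48
eef_pos: [0.4754, 0.3672, 0.0955]
ee_rot: [-3.142, -0.0, -0.212]
force: [-0.2, -0.3, 0.1]
width: 0.0163
gripper_force: 5.0
```

Request:
arm_command:
  commands:
    - {"tx": 0, "ty": 0, "tz": 0, "twist": 0}
    - {"tx": 0, "ty": 0, "tz": 0, "twist": 0}
    - {"tx": 0, "ty": 0, "tz": 0, "twist": 0}
    - {"tx": 0, "ty": 0, "tz": 0, "twist": 0}
    - {"tx": 0, "ty": 0, "tz": -0.05, "twist": 0}
    - {"tx": 0, "ty": 0, "tz": -0.1, "twist": 0}
    - {"tx": 0, "ty": 0, "tz": -0.15, "twist": 0}
    - {"tx": 0, "ty": 0, "tz": -0.2, "twist": 0}
  grip_force: 50

```text
t: 8.15
eef_pos: [0.4752, 0.367, 0.1457]
ee_rot: [3.141, 0.0, -0.212]
force: [1.3, 0.2, -0.7]
width: 0.0156
gripper_force: 50.0
```

Request:
arm_command:
  commands:
    - {"tx": 0, "ty": 0, "tz": -0.1, "twist": 0}
    - {"tx": 0, "ty": 0, "tz": -0.2, "twist": 0}
    - {"tx": 0, "ty": 0, "tz": -0.35, "twist": 0}
    - {"tx": 0, "ty": 0, "tz": -0.5, "twist": 0}
    - {"tx": 0, "ty": 0, "tz": -0.65, "twist": 0}
    - {"tx": 0, "ty": 0, "tz": -0.8, "twist": 0}
    - {"tx": 0, "ty": 0, "tz": -0.8, "twist": 0}
    - {"tx": 0, "ty": 0, "tz": -0.8, "twist": 0}

```text
t: 8.82
eef_pos: [0.476, 0.3679, 0.3479]
ee_rot: [-3.137, -0.002, -0.212]
force: [-0.2, 0.0, -1.9]
width: 0.0154
gripper_force: 50.0
```

```bash
python3 - <<'E'
from fit import *
from mv import to
cl=cv2.createCLAHE(3,(4,4))
o=[]
x,y=atz('top',(461.1,250.9),.161)[:2];print(x,y)
for n,(cx,cy) in(('top',(430,225)),('side',(325,160))):
    im=grab_frame(n)[:,:,1];r=cl.apply(cv2.resize(im[cy:cy+60,cx:cx+66],(528,480),interpolation=cv2.INTER_CUBIC))
    o.append(cv2.resize(r,(400,364)))
o=np.hstack(o);cv2.imwrite('pics/c5.png',o)
print(get_state()['eef_pos'])
to((.5,.05,.32),0)
E
```

```text
0.6092426136450197 -0.10365170794502246
[0.4749 0.367  0.3444]
from [0.4749 0.367  0.3444] yaw -12.12 -> tx,ty,tz [0.364 1.219 0.098] twist -0.0674 rows 7.6473248016095035
```

View pics/c5.png

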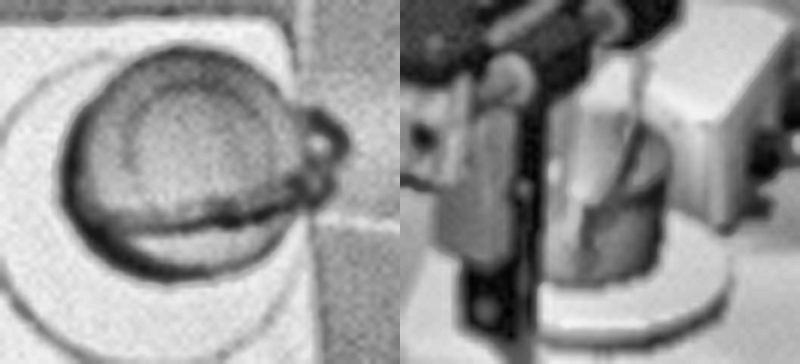

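The top view shows the bail wire from about (446,262) to (480,256), looping to the right ear at about (480,244), and the lid centre at (461.4,251). I'll fit pot position, yaw and lean to these and the side-view points.

```bash
cat > f2.py <<'E'
from fit import *
from scipy.optimize import least_squares
T=np.array([(305,115),(345,140),(325,180),(300,188),(240,210),(210,213),(150,222),(105,222)])/6.06+[429.6,224.6]
S=(np.array([(285,440),(293,400),(297,350),(195,415),(220,378),(245,345),(270,330)])-[0,300])/8+[327.5,162.5]
def curve(x,y,yaw,lean,n):
    t=np.linspace(0,np.pi,60);e=2/n
    c=np.cos(t);s=np.sin(t)
    yy=.053*np.sign(c)*abs(c)**e;hh=.059*s**e
    P=np.c_[hh*np.sin(lean),yy,.05+hh*np.cos(lean)]
    R=np.array([[np.cos(yaw),-np.sin(yaw),0],[np.sin(yaw),np.cos(yaw),0],[0,0,1]])
    return P@R.T+[x,y,.103]
def dist(p,L):
    a=L[:-1];d=L[1:]-a;o=[]
    for q in p:
        t=np.clip(((q-a)*d).sum(1)/((d*d).sum(1)+1e-9),0,1);v=q-a-t[:,None]*d;o.append(np.min(np.hypot(*v.T)))
    return np.array(o)
def res(p):
    L=curve(*p)
    return np.r_[dist(T,proj('top',L)),dist(S,proj('side',L)),(p[0]-.609)/.002,(p[1]+.104)/.002,(p[4]-2.5)/.5]
best=None
for y in(-.2,.1,.4):
  for l in(-.7,-.4,-.2):
    r=least_squares(res,[.609,-.104,y,l,2.5],diff_step=1e-3)
    if best is None or r.cost<best.cost:best=r
print(best.x,np.degrees(best.x[2]),best.cost,best.fun.round(1))
x,y,yaw,l,n=best.x
print('bail top',x+.062*np.sin(l)*np.cos(yaw),y+.062*np.sin(l)*np.sin(yaw),.153+.062*np.cos(l))
E
python3 f2.py; python3 - <<'E'
from mv import *
to((.52,.12,.34),0)
E
```

```text
[ 0.6106 -0.1053  0.4645 -0.4961  2.8141] 26.612544234093356 3.339475252383984 [ 0.9  0.9  0.9  0.2  0.2  0.7  0.8  0.1  0.1  0.3  1.   0.1  0.   0.2
  0.2  0.8 -0.7  0.6]
bail top 0.5842591835402069 -0.11855915476803223 0.20752480398727569
from [0.4749 0.367  0.3444] yaw -12.12 -> tx,ty,tz [0.384 0.928 0.018] twist -0.0674 rows 6.021281694523943
```

The fit agrees with the earlier triangulation: bail top at (0.584, -0.119, 0.2075), yaw 26.6°, lean -0.5. Moving to the pre-hook position.

Request:
arm_command:
  commands:
    - {"tx": 0.06, "ty": 0.12, "tz": 0, "twist": -0.03}
    - {"tx": 0.12, "ty": 0.24, "tz": 0, "twist": -0.06}
    - {"tx": 0.18, "ty": 0.36, "tz": 0, "twist": -0.09}
    - {"tx": 0.24, "ty": 0.48, "tz": 0, "twist": -0.12}
    - {"tx": 0.3, "ty": 0.6, "tz": 0, "twist": -0.15}
    - {"tx": 0.36, "ty": 0.72, "tz": 0, "twist": -0.18}
    - {"tx": 0.42, "ty": 0.84, "tz": 0, "twist": -0.2}
    - {"tx": 0.48, "ty": 0.96, "tz": 0, "twist": -0.215}

```text
t: 9.58
eef_pos: [0.5418, 0.1055, 0.3437]
ee_rot: [-3.141, 0.003, 0.468]
force: [1.1, -0.4, -0.5]
width: 0.0154
gripper_force: 50.0
```

```bash
python3 - <<'E'
from mv import *
to((.539,-.141,.34),26.6)
E
```

```text
from [0.5418 0.1055 0.3437] yaw 26.79 -> tx,ty,tz [-0.454  0.875  0.015] twist 0.0011 rows 5.912867772560277
```

Request:
arm_command:
  commands:
    - {"tx": -0.06, "ty": 0.12, "tz": 0, "twist": 0}
    - {"tx": -0.13, "ty": 0.25, "tz": 0, "twist": 0}
    - {"tx": -0.2, "ty": 0.38, "tz": 0, "twist": 0}
    - {"tx": -0.27, "ty": 0.51, "tz": 0, "twist": 0}
    - {"tx": -0.34, "ty": 0.64, "tz": 0, "twist": 0}
    - {"tx": -0.4, "ty": 0.77, "tz": 0, "twist": 0}
    - {"tx": -0.454, "ty": 0.875, "tz": 0, "twist": 0}
    - {"tx": -0.454, "ty": 0.875, "tz": 0, "twist": 0}

```text
t: 10.25
eef_pos: [0.5375, -0.1432, 0.3433]
ee_rot: [-3.141, 0.004, 0.46]
force: [-0.2, 0.8, -2.2]
width: 0.0157
gripper_force: 50.0
```

```bash
python3 - <<'E'
from mv import *
to((.539,-.141,.262),26.6)
E
```

```text
from [ 0.5375 -0.1432  0.3433] yaw 26.37 -> tx,ty,tz [ 0.009 -0.005  0.325] twist -0.0013 rows 1.951176078608861
```

Request:
arm_command:
  commands:
    - {"tx": 0, "ty": 0, "tz": 0.06, "twist": 0}
    - {"tx": 0, "ty": 0, "tz": 0.12, "twist": 0}
    - {"tx": 0, "ty": 0, "tz": 0.18, "twist": 0}
    - {"tx": 0, "ty": 0, "tz": 0.24, "twist": 0}
    - {"tx": 0, "ty": 0, "tz": 0.3, "twist": 0}
    - {"tx": 0, "ty": 0, "tz": 0.325, "twist": 0}
    - {"tx": 0, "ty": 0, "tz": 0.325, "twist": 0}
    - {"tx": 0, "ty": 0, "tz": 0.325, "twist": 0}

```text
t: 10.92
eef_pos: [0.5385, -0.1391, 0.2638]
ee_rot: [-3.141, 0.001, 0.464]
force: [-0.7, 0.1, 0.3]
width: 0.0156
gripper_force: 50.0
```

```bash
python3 - <<'E'
from mv import *
to((.584,-.1186,.262),26.6)
a=grab_frame('side')
cv2.imwrite('pics/c6.png',cv2.resize(a[140:215,320:400],(800,600),interpolation=cv2.INTER_CUBIC)[:600,:800,::-1])
P=np.array(get_state()['eef_pos'])-[0,0,.0815];y=get_state()['ee_rot'][2];x=np.array([np.cos(y),np.sin(y),0])
for k,z in((-.019,.0),(.019,0),(.019,.02),(.010,.02),(0,.011)):print(k,z,((proj('side',P+k*x+[0,0,z])[0]-[320,140])*[10,8]).round())
E
```

```text
from [ 0.5385 -0.1391  0.2638] yaw 26.59 -> tx,ty,tz [0.199 0.008 0.007] twist -0.0001 rows 1.1968444303541692
-0.019 0.0 [676. 289.]
0.019 0 [546. 292.]
0.019 0.02 [550. 241.]
0.01 0.02 [581. 240.]
0 0.011 [614. 263.]
```

View pics/c6.png

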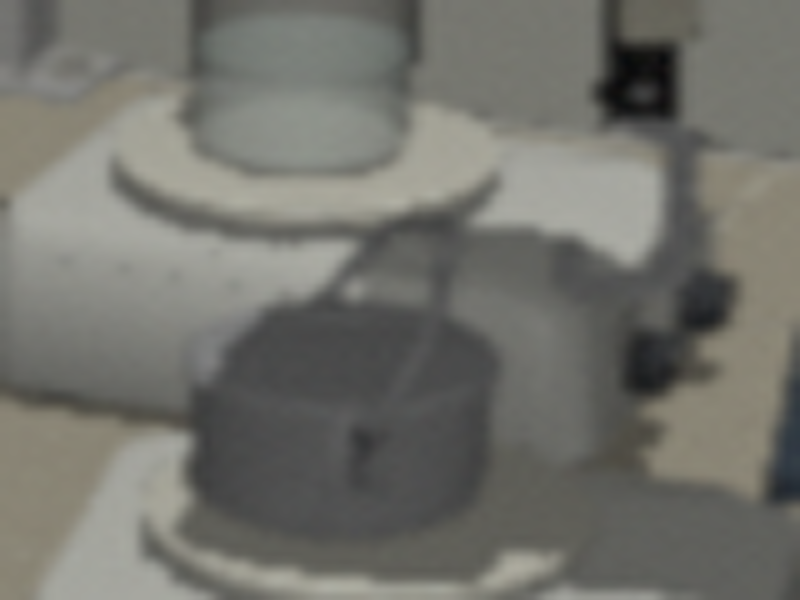

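The J shows at the right: shank at about x = 690, lip at about (570,240) in the crop, matching my projection. The wire top is at about (420,225). I'll go 5 mm lower and then slide under the wire.

Request:
arm_command:
  commands:
    - {"tx": 0, "ty": 0.005, "tz": 0.02, "twist": 0}
    - {"tx": 0, "ty": 0.008, "tz": 0.02, "twist": 0}
    - {"tx": 0.03, "ty": 0.008, "tz": 0.02, "twist": 0}
    - {"tx": 0.06, "ty": 0.008, "tz": 0.02, "twist": 0}
    - {"tx": 0.1, "ty": 0.008, "tz": 0.02, "twist": 0}
    - {"tx": 0.14, "ty": 0.008, "tz": 0.02, "twist": 0}
    - {"tx": 0.18, "ty": 0.008, "tz": 0.02, "twist": 0}
    - {"tx": 0.2, "ty": 0.008, "tz": 0.02, "twist": 0}

```text
t: 11.63
eef_pos: [0.5859, -0.1177, 0.2588]
ee_rot: [-3.142, 0.0, 0.464]
force: [0.7, -0.4, -0.8]
width: 0.0153
gripper_force: 50.0
```

```bash
python3 - <<'E'
from mv import *
to((.584,-.1186,.278),26.6)
a=grab_frame('side');b=grab_frame('top')
c=lambda a,x,y:cv2.resize(a[y:y+75,x:x+50],(400,600),interpolation=cv2.INTER_CUBIC)
cv2.imwrite('pics/c7.png',np.hstack([c(a,335,140),c(b,435,215)])[:,:,::-1])
s=get_state();print(s['force'],s['moment'])
E
```

```text
from [ 0.5859 -0.1177  0.2588] yaw 26.61 -> tx,ty,tz [-0.008 -0.    -0.077] twist 0.0001 rows 0.4631359633719657
[-0.42438145 -0.46128879 -1.39349618] [-0.1445527   0.16155616 -0.00911005]
```

View pics/c7.png

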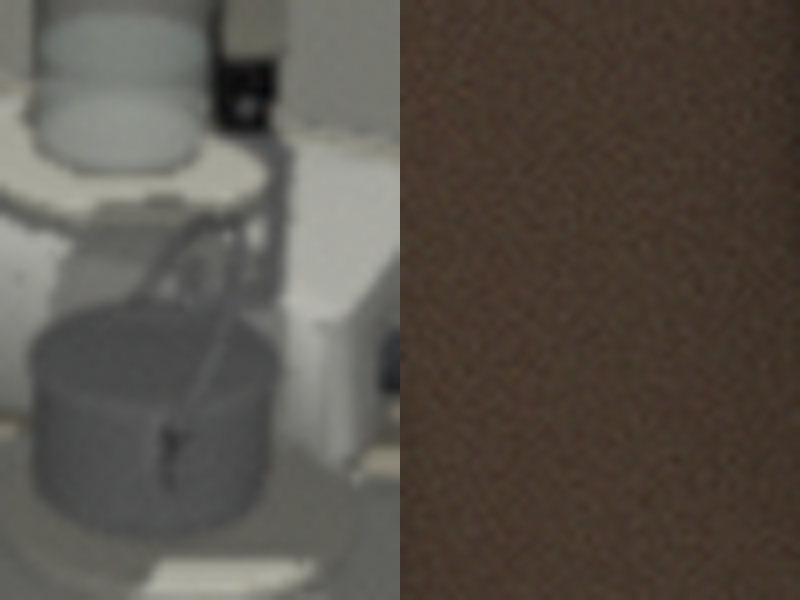

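The wire at about (230,215) in the left crop lies between the shank at x = 275 and the lip at x = 190, so the hook is under it. The top view is hidden by the arm. I'll raise to contact and then follow the bail's arc to upright.

Request:
arm_command:
  commands:
    - {"tx": -0.005, "ty": 0, "tz": -0.025, "twist": 0}
    - {"tx": -0.005, "ty": 0, "tz": -0.05, "twist": 0}
    - {"tx": -0.005, "ty": 0, "tz": -0.07, "twist": 0}
    - {"tx": 0.02, "ty": 0, "tz": -0.078, "twist": 0}
    - {"tx": 0.045, "ty": 0, "tz": -0.086, "twist": 0}
    - {"tx": 0.07, "ty": 0, "tz": -0.094, "twist": 0}
    - {"tx": 0.09, "ty": 0, "tz": -0.098, "twist": 0}
    - {"tx": 0.105, "ty": 0, "tz": -0.1, "twist": 0}

```text
t: 12.4
eef_pos: [0.6085, -0.1064, 0.2841]
ee_rot: [-3.142, 0.0, 0.464]
force: [0.3, -0.6, -0.8]
width: 0.015
gripper_force: 50.0
```

```bash
python3 - <<'E'
from mv import *
to((.6106,-.1053,.2965),26.6)
a=grab_frame('side')
cv2.imwrite('pics/c8.png',cv2.resize(a[140:215,320:400],(800,750),interpolation=cv2.INTER_CUBIC)[:600,:800,::-1])
s=get_state();print(s['force'],s['moment'])
E
```

```text
from [ 0.6085 -0.1064  0.2841] yaw 26.59 -> tx,ty,tz [ 0.009 -0.    -0.05 ] twist -0.0001 rows 0.3031238339929004
[ 1.09276935 -0.31518046 -0.13378566] [-0.10293462 -0.05836528 -0.03054943]
```

View pics/c8.png

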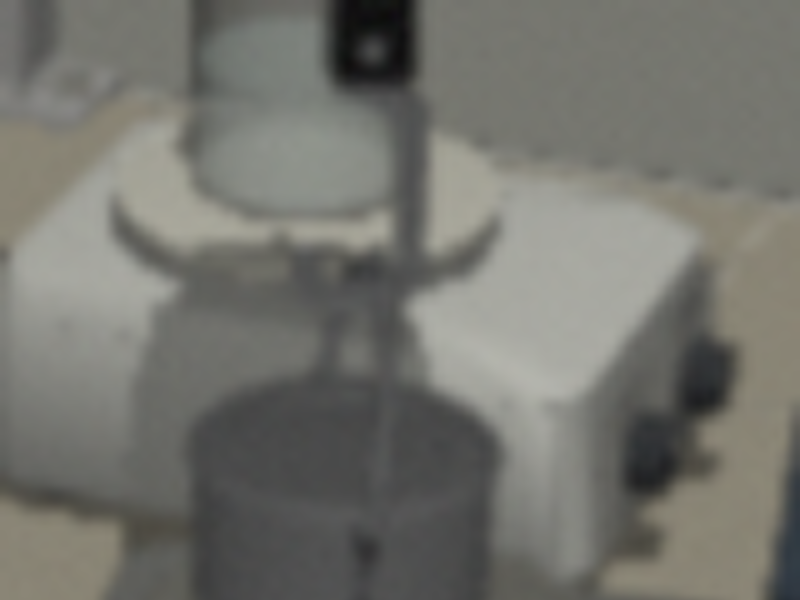

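The wire lies in the throat against the shank and the bail is nearly upright. A little further forward, then lift slowly.

Request:
arm_command:
  commands:
    - {"tx": 0.015, "ty": 0, "tz": -0.01, "twist": 0}
    - {"tx": 0.025, "ty": 0, "tz": -0.02, "twist": 0}
    - {"tx": 0.025, "ty": 0, "tz": -0.035, "twist": 0}
    - {"tx": 0.025, "ty": 0, "tz": -0.045, "twist": 0}
    - {"tx": 0.025, "ty": 0, "tz": -0.055, "twist": 0}
    - {"tx": 0.025, "ty": 0, "tz": -0.065, "twist": 0}
    - {"tx": 0.025, "ty": 0, "tz": -0.075, "twist": 0}
    - {"tx": 0.025, "ty": 0, "tz": -0.085, "twist": 0}

```text
t: 13.12
eef_pos: [0.6134, -0.104, 0.3058]
ee_rot: [3.142, -0.0, 0.464]
force: [-0.1, -0.3, -4.4]
width: 0.0157
gripper_force: 50.0
```

Request:
arm_command:
  commands:
    - {"tx": 0, "ty": 0, "tz": -0.02, "twist": 0}
    - {"tx": 0, "ty": 0, "tz": -0.04, "twist": 0}
    - {"tx": 0, "ty": 0, "tz": -0.06, "twist": 0}
    - {"tx": 0, "ty": 0, "tz": -0.08, "twist": 0}
    - {"tx": 0, "ty": 0, "tz": -0.1, "twist": 0}
    - {"tx": 0, "ty": 0, "tz": -0.12, "twist": 0}
    - {"tx": 0, "ty": 0, "tz": -0.14, "twist": 0}
    - {"tx": 0, "ty": 0, "tz": -0.15, "twist": 0}

```text
t: 13.78
eef_pos: [0.6137, -0.104, 0.344]
ee_rot: [3.141, -0.001, 0.464]
force: [-0.9, -0.2, -4.3]
width: 0.0158
gripper_force: 50.0
```

```bash
python3 - <<'E'
from mv import *
a=grab_frame('side')
cv2.imwrite('pics/c9.png',cv2.resize(a[110:230,300:420],(600,600),interpolation=cv2.INTER_CUBIC)[:,:,::-1])
s=get_state();print(s['eef_pos'],s['force'],s['moment'])
E
```

```text
[ 0.61374715 -0.10405251  0.34421059] [ 0.76277184 -0.06587568 -3.5443433 ] [-0.11939305  0.06899885 -0.03472769]
```

View pics/c9.png

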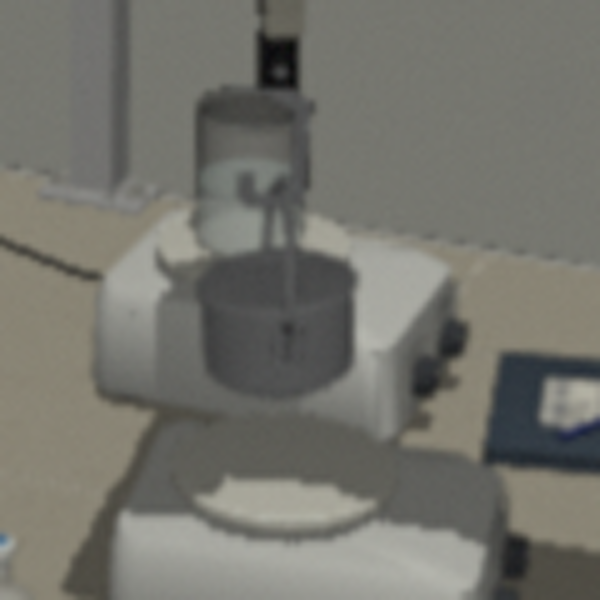

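The pot hangs level about 47 mm above the plate, hooked near the shank, with the force down by about 3.5 to 4 N as expected. My picture views are used up, so from here I work by the networks' numbers and forces.

```bash
python3 - <<'E'
from mv import *
print(atz('top',(357.5,257),.01),atz('side',(329,273.5),.01),atz('side',(328.5,274),.01))
to((.589,.135,.344),26.6)
for n in('side','top'):
    for q in('pot','bail_top'): print(n,q,[(np.round(d['uv'],1),round(d['score'],2)) for d in spot_point(q,n)][:2])
for d in regions_of('pot','side')[:2]: print(d['rect'],d['score'])
E
```

```text
[0.58939681 0.1341226  0.01      ] [0.58519532 0.141837   0.01      ] [0.58556902 0.14450042 0.01      ]
from [ 0.6137 -0.1041  0.3442] yaw 26.58 -> tx,ty,tz [ 0.339 -0.899  0.001] twist -0.0001 rows 5.763312295402399
side pot [(array([355.5, 182.7]), 0.71)]
side bail_top [(array([354.5, 150. ]), 0.39)]
top pot []
top bail_top []
[339.8, 145.5, 369.0, 187.1] 0.9
```

Request:
arm_command:
  commands:
    - {"tx": 0.005, "ty": -0.01, "tz": 0, "twist": 0}
    - {"tx": 0.015, "ty": -0.04, "tz": 0, "twist": 0}
    - {"tx": 0.035, "ty": -0.09, "tz": 0, "twist": 0}
    - {"tx": 0.06, "ty": -0.15, "tz": 0, "twist": 0}
    - {"tx": 0.085, "ty": -0.22, "tz": 0, "twist": 0}
    - {"tx": 0.115, "ty": -0.3, "tz": 0, "twist": 0}
    - {"tx": 0.145, "ty": -0.38, "tz": 0, "twist": 0}
    - {"tx": 0.175, "ty": -0.46, "tz": 0, "twist": 0}

```text
t: 14.75
eef_pos: [0.6006, 0.0206, 0.343]
ee_rot: [-3.141, -0.0, 0.464]
force: [0.7, 0.2, -3.9]
width: 0.0158
gripper_force: 50.0
```

Request:
arm_command:
  commands:
    - {"tx": 0.03, "ty": -0.08, "tz": 0, "twist": 0}
    - {"tx": 0.06, "ty": -0.16, "tz": 0, "twist": 0}
    - {"tx": 0.085, "ty": -0.23, "tz": 0, "twist": 0}
    - {"tx": 0.11, "ty": -0.29, "tz": 0, "twist": 0}
    - {"tx": 0.13, "ty": -0.34, "tz": 0, "twist": 0}
    - {"tx": 0.14, "ty": -0.38, "tz": 0, "twist": 0}
    - {"tx": 0.15, "ty": -0.41, "tz": 0, "twist": 0}
    - {"tx": 0.155, "ty": -0.43, "tz": 0, "twist": 0}

```text
t: 15.42
eef_pos: [0.5874, 0.1329, 0.3429]
ee_rot: [-3.142, -0.0, 0.465]
force: [-0.3, 0.2, -4.4]
width: 0.0155
gripper_force: 50.0
```

```bash
python3 - <<'E'
from mv import *
to((.587,.137,.207),26.6)
for n in('side','top'):
    for q in('pot','bail_top','mat_top'): print(n,q,[(np.round(d['uv'],1),round(d['score'],2)) for d in spot_point(q,n)][:2])
for d in regions_of('pot','side')[:2]: print(d['rect'],d['score'])
s=get_state();print(s['force'])
T=np.array(s['eef_pos']);T[2]-=.0815+.039+.062+.0  # rough
zb=s['eef_pos'][2]-.2965+.103
print('pot bottom z',zb,'centre by side', [atz('side',d['uv'],zb) for d in spot_point('pot','side')[:2]])
E
```

```text
from [0.5874 0.1329 0.3429] yaw 26.62 -> tx,ty,tz [ 0.006 -0.015  0.544] twist 0.0001 rows 3.2616377794897145
side pot [(array([355.5, 182.7]), 0.71)]
side bail_top [(array([354.5, 150. ]), 0.39)]
side mat_top [(array([326.9, 268.8]), 0.69), (array([356.3, 181.4]), 0.66)]
top pot []
top bail_top []
top mat_top [(array([354.6, 255.5]), 0.8)]
[339.8, 145.5, 369.0, 187.1] 0.9
[-0.43843406  0.17199691 -4.889071  ]
pot bottom z 0.1495130742388659 centre by side [array([ 0.61449484, -0.1351169 ,  0.14951307])]
```

```bash
cat > chk.py <<'E'
from mv import *
np.set_printoptions(precision=3,suppress=True)
s=get_state();print(s['t'],s['eef_pos'],s['force'])
zb=float(__import__('sys').argv[1])
grab_frame('side');grab_frame('top')
P={}
for q in('pot','bail_top'):
  for n in('side','top'):
    L=spot_point(q,n)
    print(n,q,[(np.round(d['uv'],1),round(d['score'],2),atz(n,d['uv'],zb+(.112 if q!='pot' else 0))) for d in L][:2])
for n in('side','top'):
  for d in regions_of('pot',n)[:2]:print(n,np.round(d['rect']),round(d['score'],2))
r=lambda p,n:[np.r_[q.min(0),q.max(0)].round() for q in [proj(n,np.vstack([__import__('fit').circ(*p,z,rr) for z,rr in((zb,.044),(zb+.058,.0465))]))]]
x,y=s['eef_pos'][:2]
for dx in(-.01,0,.01): print(dx,r((x+dx*np.cos(.464),y+dx*np.sin(.464)),'side'))
E
python3 chk.py .1495
```

```text
15.8167 [0.588 0.131 0.343] [ 0.254 -0.154 -4.72 ]
side pot [(array([332.8, 221.8]), 0.68, array([0.592, 0.105, 0.149]))]
top pot [(array([363.5, 249.6]), 0.88, array([0.582, 0.13 , 0.149]))]
side bail_top [(array([332.8, 183.1]), 0.48, array([0.594, 0.106, 0.261]))]
top bail_top [(array([370.6, 239.9]), 0.53, array([0.582, 0.124, 0.262]))]
side [315. 182. 350. 232.] 0.61
top [343. 233. 390. 265.] 0.68
-0.01 [array([316., 198., 353., 236.])]
0 [array([312., 198., 349., 236.])]
0.01 [array([308., 198., 345., 236.])]
```

Request:
arm_command:
  commands:
    - {"tx": 0.01, "ty": -0.01, "tz": 0.04, "twist": 0}
    - {"tx": 0.02, "ty": -0.02, "tz": 0.1, "twist": 0}
    - {"tx": 0.03, "ty": -0.025, "tz": 0.16, "twist": 0}
    - {"tx": 0.03, "ty": -0.025, "tz": 0.22, "twist": 0}
    - {"tx": 0.03, "ty": -0.025, "tz": 0.28, "twist": 0}
    - {"tx": 0.03, "ty": -0.025, "tz": 0.34, "twist": 0}
    - {"tx": 0.03, "ty": -0.025, "tz": 0.4, "twist": 0}
    - {"tx": 0.03, "ty": -0.025, "tz": 0.44, "twist": 0}

```text
t: 16.88
eef_pos: [0.5907, 0.1408, 0.2305]
ee_rot: [-3.141, 0.002, 0.464]
force: [-0.3, -0.3, -4.2]
width: 0.0158
gripper_force: 50.0
```

```bash
python3 chk.py .04
```

```text
16.8833 [0.591 0.141 0.23 ] [-0.324 -0.345 -4.165]
side pot [(array([332.7, 261.2]), 0.65, array([0.582, 0.125, 0.04 ]))]
top pot [(array([360.2, 258.8]), 0.76, array([0.58 , 0.128, 0.04 ]))]
side bail_top [(array([331.3, 225.5]), 0.68, array([0.587, 0.128, 0.152]))]
top bail_top []
side [314. 231. 347. 269.] 0.82
top [338. 242. 381. 274.] 0.97
-0.01 [array([314., 236., 349., 273.])]
0 [array([310., 236., 346., 273.])]
0.01 [array([306., 236., 342., 273.])]
```

Request:
arm_command:
  commands:
    - {"tx": 0.01, "ty": -0.01, "tz": 0.015, "twist": 0}
    - {"tx": 0.03, "ty": -0.02, "tz": 0.03, "twist": 0}
    - {"tx": 0.03, "ty": -0.022, "tz": 0.045, "twist": 0}
    - {"tx": 0.03, "ty": -0.022, "tz": 0.06, "twist": 0}
    - {"tx": 0.03, "ty": -0.022, "tz": 0.075, "twist": 0}
    - {"tx": 0.03, "ty": -0.022, "tz": 0.085, "twist": 0}
    - {"tx": 0.03, "ty": -0.022, "tz": 0.09, "twist": 0}
    - {"tx": 0.03, "ty": -0.022, "tz": 0.09, "twist": 0}

```text
t: 17.95
eef_pos: [0.5956, 0.1489, 0.21]
ee_rot: [3.141, 0.001, 0.464]
force: [-0.2, -0.0, -4.2]
width: 0.0154
gripper_force: 50.0
```

```bash
python3 chk.py .014
```

```text
17.95 [0.596 0.149 0.21 ] [-0.216 -0.032 -4.237]
side pot [(array([330.5, 267. ]), 0.62, array([0.591, 0.117, 0.014]))]
top pot [(array([356.2, 261.2]), 0.56, array([0.577, 0.136, 0.014]))]
side bail_top [(array([328.5, 232.3]), 0.58, array([0.596, 0.122, 0.126]))]
top bail_top [(array([356.1, 248.3]), 0.46, array([0.588, 0.147, 0.126]))]
side [310. 230. 345. 278.] 0.79
top [334. 242. 377. 275.] 0.69
-0.01 [array([311., 245., 346., 282.])]
0 [array([307., 245., 342., 283.])]
0.01 [array([303., 245., 339., 283.])]
```

Request:
arm_command:
  commands:
    - {"tx": 0, "ty": 0, "tz": 0.004, "twist": 0}
    - {"tx": 0, "ty": 0, "tz": 0.008, "twist": 0}
    - {"tx": 0, "ty": 0, "tz": 0.012, "twist": 0}
    - {"tx": 0, "ty": 0, "tz": 0.016, "twist": 0}
    - {"tx": 0, "ty": 0, "tz": 0.02, "twist": 0}
    - {"tx": 0, "ty": 0, "tz": 0.024, "twist": 0}
    - {"tx": 0, "ty": 0, "tz": 0.026, "twist": 0}
    - {"tx": 0, "ty": 0, "tz": 0.026, "twist": 0}

```text
t: 19.02
eef_pos: [0.5958, 0.1491, 0.2038]
ee_rot: [-3.142, 0.0, 0.464]
force: [0.6, 0.1, -5.1]
width: 0.0155
gripper_force: 50.0
```

Request:
arm_command:
  commands:
    - {"tx": 0, "ty": 0, "tz": 0.004, "twist": 0}
    - {"tx": 0, "ty": 0, "tz": 0.008, "twist": 0}
    - {"tx": 0, "ty": 0, "tz": 0.012, "twist": 0}
    - {"tx": 0, "ty": 0, "tz": 0.012, "twist": 0}
    - {"tx": 0, "ty": 0, "tz": 0.012, "twist": 0}
    - {"tx": 0, "ty": 0, "tz": 0.012, "twist": 0}
    - {"tx": 0, "ty": 0, "tz": 0.012, "twist": 0}
    - {"tx": 0, "ty": 0, "tz": 0.012, "twist": 0}

```text
t: 19.68
eef_pos: [0.5958, 0.1492, 0.201]
ee_rot: [3.142, -0.0, 0.464]
force: [-0.4, -0.1, -5.0]
width: 0.0158
gripper_force: 50.0
```

```bash
python3 chk.py .01; python3 - <<'E'
from mv import *
print([np.round(get_state()['force'],1) for _ in range(3)])
E
```

```text
19.6833 [0.596 0.149 0.201] [-0.398 -0.108 -4.995]
side pot [(array([329.4, 266.4]), 0.58, array([0.597, 0.11 , 0.01 ]))]
top pot [(array([354.7, 256.8]), 0.81, array([0.589, 0.142, 0.01 ])), (array([440.4, 276.2]), 0.64, array([ 0.568, -0.096,  0.01 ]))]
side bail_top [(array([327.3, 236.4]), 0.51, array([0.594, 0.136, 0.122])), (array([400.5, 296.7]), 0.19, array([0.351, 0.307, 0.122]))]
top bail_top [(array([357.5, 247.3]), 0.61, array([0.592, 0.143, 0.122]))]
side [309. 233. 342. 278.] 0.83
top [335. 244. 376. 273.] 0.97
-0.01 [array([311., 246., 346., 284.])]
0 [array([307., 246., 342., 284.])]
0.01 [array([303., 247., 338., 284.])]
[array([ 0.2, -0.1, -4.1]), array([ 0.2, -0.1, -4.1]), array([ 0.2, -0.1, -4.1])]
```

Request:
arm_command:
  commands:
    - {"tx": 0, "ty": 0, "tz": 0.004, "twist": 0}
    - {"tx": 0, "ty": 0, "tz": 0.008, "twist": 0}
    - {"tx": 0, "ty": 0, "tz": 0.012, "twist": 0}
    - {"tx": 0, "ty": 0, "tz": 0.016, "twist": 0}
    - {"tx": 0, "ty": 0, "tz": 0.016, "twist": 0}
    - {"tx": 0, "ty": 0, "tz": 0.016, "twist": 0}
    - {"tx": 0, "ty": 0, "tz": 0.016, "twist": 0}
    - {"tx": 0, "ty": 0, "tz": 0.016, "twist": 0}

```text
t: 20.75
eef_pos: [0.5959, 0.1492, 0.197]
ee_rot: [3.142, -0.0, 0.464]
force: [-0.0, 0.8, -4.4]
width: 0.0155
gripper_force: 50.0
```

Request:
arm_command:
  commands:
    - {"tx": 0, "ty": 0, "tz": 0.004, "twist": 0}
    - {"tx": 0, "ty": 0, "tz": 0.008, "twist": 0}
    - {"tx": 0, "ty": 0, "tz": 0.012, "twist": 0}
    - {"tx": 0, "ty": 0, "tz": 0.012, "twist": 0}
    - {"tx": 0, "ty": 0, "tz": 0.012, "twist": 0}
    - {"tx": 0, "ty": 0, "tz": 0.012, "twist": 0}
    - {"tx": 0, "ty": 0, "tz": 0.012, "twist": 0}
    - {"tx": 0, "ty": 0, "tz": 0.012, "twist": 0}

```text
t: 21.42
eef_pos: [0.5959, 0.1492, 0.194]
ee_rot: [-3.142, -0.0, 0.464]
force: [0.1, -0.2, -3.9]
width: 0.0158
gripper_force: 50.0
```

Request:
arm_command:
  commands:
    - {"tx": 0, "ty": 0, "tz": 0.004, "twist": 0}
    - {"tx": 0, "ty": 0, "tz": 0.008, "twist": 0}
    - {"tx": 0, "ty": 0, "tz": 0.012, "twist": 0}
    - {"tx": 0, "ty": 0, "tz": 0.012, "twist": 0}
    - {"tx": 0, "ty": 0, "tz": 0.012, "twist": 0}
    - {"tx": 0, "ty": 0, "tz": 0.012, "twist": 0}
    - {"tx": 0, "ty": 0, "tz": 0.012, "twist": 0}
    - {"tx": 0, "ty": 0, "tz": 0.012, "twist": 0}

```text
t: 22.08
eef_pos: [0.5959, 0.1491, 0.1911]
ee_rot: [3.142, -0.0, 0.464]
force: [-0.3, 0.3, -1.7]
width: 0.0156
gripper_force: 50.0
```

Request:
arm_command:
  commands:
    - {"tx": 0, "ty": 0, "tz": 0.004, "twist": 0}
    - {"tx": 0, "ty": 0, "tz": 0.008, "twist": 0}
    - {"tx": 0, "ty": 0, "tz": 0.012, "twist": 0}
    - {"tx": 0, "ty": 0, "tz": 0.012, "twist": 0}
    - {"tx": 0, "ty": 0, "tz": 0.012, "twist": 0}
    - {"tx": 0, "ty": 0, "tz": 0.012, "twist": 0}
    - {"tx": 0, "ty": 0, "tz": 0.012, "twist": 0}
    - {"tx": 0, "ty": 0, "tz": 0.012, "twist": 0}

```text
t: 22.75
eef_pos: [0.5958, 0.1492, 0.188]
ee_rot: [3.142, -0.0, 0.464]
force: [0.1, 0.1, -0.5]
width: 0.0153
gripper_force: 50.0
```

```bash
python3 chk.py .01
```

```text
22.75 [0.596 0.149 0.188] [ 0.101  0.12  -0.483]
side pot [(array([328.2, 272.1]), 0.94, array([0.59 , 0.137, 0.01 ]))]
top pot [(array([353.2, 258.1]), 0.92, array([0.585, 0.145, 0.01 ]))]
side bail_top [(array([323.3, 238.1]), 0.42, array([0.6  , 0.148, 0.122])), (array([338.4, 316.6]), 0.29, array([0.452, 0.424, 0.122]))]
top bail_top []
side [311. 237. 344. 280.] 0.78
top [334. 240. 375. 271.] 0.73
-0.01 [array([311., 246., 346., 284.])]
0 [array([307., 246., 342., 284.])]
0.01 [array([303., 247., 338., 284.])]
```

The load came off at z ≈ 0.192, exactly where the geometry puts the wire at 0.122 (I had mis-added 11 mm before). The pot stands at about (0.588, 0.141) on the mat, whose centre is about (0.588, 0.138). Unhook: down 15 mm, then back out.

Request:
arm_command:
  commands:
    - {"tx": 0, "ty": 0, "tz": 0.015, "twist": 0}
    - {"tx": 0, "ty": 0, "tz": 0.03, "twist": 0}
    - {"tx": 0, "ty": 0, "tz": 0.045, "twist": 0}
    - {"tx": 0, "ty": 0, "tz": 0.058, "twist": 0}
    - {"tx": 0, "ty": 0, "tz": 0.058, "twist": 0}
    - {"tx": 0, "ty": 0, "tz": 0.058, "twist": 0}
    - {"tx": 0, "ty": 0, "tz": 0.058, "twist": 0}
    - {"tx": 0, "ty": 0, "tz": 0.058, "twist": 0}

```text
t: 23.82
eef_pos: [0.5959, 0.1492, 0.1736]
ee_rot: [3.142, -0.0, 0.464]
force: [-0.6, 0.5, -1.4]
width: 0.0155
gripper_force: 50.0
```

Request:
arm_command:
  commands:
    - {"tx": -0.02, "ty": 0, "tz": 0, "twist": 0}
    - {"tx": -0.05, "ty": 0, "tz": 0, "twist": 0}
    - {"tx": -0.08, "ty": 0, "tz": 0, "twist": 0}
    - {"tx": -0.11, "ty": 0, "tz": 0, "twist": 0}
    - {"tx": -0.15, "ty": 0, "tz": 0, "twist": 0}
    - {"tx": -0.19, "ty": 0, "tz": 0, "twist": 0}
    - {"tx": -0.23, "ty": 0, "tz": 0, "twist": 0}
    - {"tx": -0.25, "ty": 0, "tz": 0, "twist": 0}

```text
t: 24.48
eef_pos: [0.5384, 0.1204, 0.1737]
ee_rot: [-3.141, -0.0, 0.464]
force: [-0.5, -0.1, -1.6]
width: 0.0155
gripper_force: 50.0
```

```bash
python3 chk.py .01
```

```text
24.4833 [0.538 0.12  0.174] [-0.526 -0.089 -1.649]
side pot []
top pot []
side bail_top [(array([328.3, 236.3]), 0.42, array([0.592, 0.135, 0.122]))]
top bail_top []
side [309. 234. 345. 284.] 0.83
-0.01 [array([335., 246., 370., 283.])]
0 [array([331., 246., 366., 283.])]
0.01 [array([327., 246., 363., 283.])]
```

The hook is clear and the pot stayed put. Raising, then back to the slot.

Request:
arm_command:
  commands:
    - {"tx": -0.02, "ty": 0, "tz": -0.08, "twist": 0}
    - {"tx": -0.04, "ty": 0, "tz": -0.18, "twist": 0}
    - {"tx": -0.04, "ty": 0, "tz": -0.28, "twist": 0}
    - {"tx": -0.04, "ty": 0, "tz": -0.38, "twist": 0}
    - {"tx": -0.04, "ty": 0, "tz": -0.48, "twist": 0}
    - {"tx": -0.04, "ty": 0, "tz": -0.55, "twist": 0}
    - {"tx": -0.04, "ty": 0, "tz": -0.6, "twist": 0}
    - {"tx": -0.04, "ty": 0, "tz": -0.6, "twist": 0}

```text
t: 25.55
eef_pos: [0.5324, 0.1171, 0.3264]
ee_rot: [3.141, -0.005, 0.464]
force: [0.4, 0.1, -1.1]
width: 0.0155
gripper_force: 50.0
```

```bash
python3 - <<'E'
from mv import *
to((.4754,.3671,.2),-12.15)
E
```

```text
from [0.5324 0.1171 0.3264] yaw 26.58 -> tx,ty,tz [ 0.244 -0.996  0.506] twist 0.2152 rows 6.855423278183543
```

Request:
arm_command:
  commands:
    - {"tx": 0.03, "ty": -0.13, "tz": 0, "twist": 0.03}
    - {"tx": 0.065, "ty": -0.27, "tz": 0, "twist": 0.065}
    - {"tx": 0.1, "ty": -0.41, "tz": 0, "twist": 0.1}
    - {"tx": 0.135, "ty": -0.55, "tz": 0, "twist": 0.135}
    - {"tx": 0.17, "ty": -0.7, "tz": 0.05, "twist": 0.17}
    - {"tx": 0.205, "ty": -0.84, "tz": 0.15, "twist": 0.2}
    - {"tx": 0.235, "ty": -0.95, "tz": 0.25, "twist": 0.215}
    - {"tx": 0.244, "ty": -0.996, "tz": 0.3, "twist": 0.215}

```text
t: 26.22
eef_pos: [0.4718, 0.369, 0.2432]
ee_rot: [3.138, 0.003, -0.213]
force: [0.3, -0.9, -2.6]
width: 0.0153
gripper_force: 50.0
```

```bash
python3 - <<'E'
from mv import *
to((.4754,.3671,.165),-12.15)
E
```

```text
from [0.4718 0.369  0.2432] yaw -12.19 -> tx,ty,tz [0.016 0.005 0.313] twist -0.0002 rows 1.8783895195095643
```

Request:
arm_command:
  commands:
    - {"tx": 0, "ty": 0, "tz": 0.06, "twist": 0}
    - {"tx": 0, "ty": 0, "tz": 0.12, "twist": 0}
    - {"tx": 0, "ty": 0, "tz": 0.18, "twist": 0}
    - {"tx": 0, "ty": 0, "tz": 0.24, "twist": 0}
    - {"tx": 0, "ty": 0, "tz": 0.29, "twist": 0}
    - {"tx": 0, "ty": 0, "tz": 0.3, "twist": 0}
    - {"tx": 0, "ty": 0, "tz": 0.3, "twist": 0}
    - {"tx": 0, "ty": 0, "tz": 0.3, "twist": 0}

```text
t: 26.88
eef_pos: [0.4744, 0.3666, 0.1735]
ee_rot: [3.141, -0.0, -0.211]
force: [-0.1, -0.4, -1.2]
width: 0.0154
gripper_force: 50.0
```

```bash
python3 - <<'E'
from mv import *
to((.4753,.3671,.155),-12.15)
print(get_state()['ee_rot'])
E
```

```text
from [0.4744 0.3666 0.1735] yaw -12.11 -> tx,ty,tz [ 0.003 -0.003  0.074] twist 0.0002 rows 0.4454114300929542
[ 3.14118239e+00 -1.74157738e-04 -2.11323979e-01]
```

Request:
arm_command:
  commands:
    - {"tx": 0.003, "ty": -0.003, "tz": 0.02, "twist": 0}
    - {"tx": 0.003, "ty": -0.003, "tz": 0.04, "twist": 0}
    - {"tx": 0.003, "ty": -0.003, "tz": 0.06, "twist": 0}
    - {"tx": 0.003, "ty": -0.003, "tz": 0.08, "twist": 0}
    - {"tx": 0.003, "ty": -0.003, "tz": 0.1, "twist": 0}
    - {"tx": 0.003, "ty": -0.003, "tz": 0.12, "twist": 0}
    - {"tx": 0.003, "ty": -0.003, "tz": 0.135, "twist": 0}
    - {"tx": 0.003, "ty": -0.003, "tz": 0.135, "twist": 0}

```text
t: 27.55
eef_pos: [0.4746, 0.3668, 0.1386]
ee_rot: [3.14, 0.001, -0.212]
force: [-0.0, 0.1, -1.6]
width: 0.0156
gripper_force: 50.0
```

```bash
python3 - <<'E'
from mv import *
to((.4753,.3671,.0975),-12.15)
print(get_state()['force'],get_state()['moment'])
E
```

```text
from [0.4746 0.3668 0.1386] yaw -12.13 -> tx,ty,tz [ 0.002 -0.002  0.164] twist 0.0001 rows 0.984852579309144
[-0.00517161  0.05726284 -1.61520417] [-0.09725245  0.17347977 -0.06598042]
```

It is in the slot with no contact force. Sliding on down to just above the floor.

Request:
arm_command:
  commands:
    - {"tx": 0.002, "ty": -0.002, "tz": 0.025, "twist": 0}
    - {"tx": 0.002, "ty": -0.002, "tz": 0.05, "twist": 0}
    - {"tx": 0.002, "ty": -0.002, "tz": 0.075, "twist": 0}
    - {"tx": 0.002, "ty": -0.002, "tz": 0.1, "twist": 0}
    - {"tx": 0.002, "ty": -0.002, "tz": 0.125, "twist": 0}
    - {"tx": 0.002, "ty": -0.002, "tz": 0.15, "twist": 0}
    - {"tx": 0.002, "ty": -0.002, "tz": 0.164, "twist": 0}
    - {"tx": 0.002, "ty": -0.002, "tz": 0.164, "twist": 0}

```text
t: 28.22
eef_pos: [0.4752, 0.3672, 0.0975]
ee_rot: [3.14, 0.001, -0.212]
force: [-0.2, -0.7, -1.0]
width: 0.0158
gripper_force: 50.0
```

Request:
arm_command:
  commands:
    - {"tx": 0, "ty": 0, "tz": 0.002, "twist": 0}
    - {"tx": 0, "ty": 0, "tz": 0.004, "twist": 0}
    - {"tx": 0, "ty": 0, "tz": 0.006, "twist": 0}
    - {"tx": 0, "ty": 0, "tz": 0.008, "twist": 0}
    - {"tx": 0, "ty": 0, "tz": 0.008, "twist": 0}
    - {"tx": 0, "ty": 0, "tz": 0.008, "twist": 0}
    - {"tx": 0, "ty": 0, "tz": 0.008, "twist": 0}
    - {"tx": 0, "ty": 0, "tz": 0.008, "twist": 0}

```text
t: 28.88
eef_pos: [0.4756, 0.3677, 0.0968]
ee_rot: [-3.141, -0.0, -0.212]
force: [-0.3, -0.4, -2.1]
width: 0.0159
gripper_force: 50.0
```

Request:
arm_command:
  commands:
    - {"tx": 0, "ty": 0, "tz": 0.002, "twist": 0}
    - {"tx": 0, "ty": 0, "tz": 0.004, "twist": 0}
    - {"tx": 0, "ty": 0, "tz": 0.006, "twist": 0}
    - {"tx": 0, "ty": 0, "tz": 0.006, "twist": 0}
    - {"tx": 0, "ty": 0, "tz": 0.006, "twist": 0}
    - {"tx": 0, "ty": 0, "tz": 0.006, "twist": 0}
    - {"tx": 0, "ty": 0, "tz": 0.006, "twist": 0}
    - {"tx": 0, "ty": 0, "tz": 0.006, "twist": 0}

```text
t: 29.55
eef_pos: [0.4757, 0.3677, 0.0953]
ee_rot: [-3.141, -0.0, -0.212]
force: [-0.2, -0.5, 2.0]
width: 0.0155
gripper_force: 50.0
```

Floor contact felt (force up by about 4 N). Opening a little first, then fully.

Request:
arm_command:
  commands:
    - {"tx": 0, "ty": 0, "tz": 0, "twist": 0}
    - {"tx": 0, "ty": 0, "tz": 0, "twist": 0}
    - {"tx": 0, "ty": 0, "tz": 0, "twist": 0}
    - {"tx": 0, "ty": 0, "tz": 0, "twist": 0}
    - {"tx": 0, "ty": 0, "tz": 0, "twist": 0}
    - {"tx": 0, "ty": 0, "tz": 0, "twist": 0}
    - {"tx": 0, "ty": 0, "tz": 0, "twist": 0}
    - {"tx": 0, "ty": 0, "tz": 0, "twist": 0}
  claw: 0.7

```text
t: 30.22
eef_pos: [0.4756, 0.3676, 0.0952]
ee_rot: [-3.142, 0.0, -0.212]
force: [0.7, 0.4, 0.7]
width: 0.0601
gripper_force: 0.0
```

Request:
arm_command:
  commands:
    - {"tx": 0, "ty": 0, "tz": -0.03, "twist": 0}
    - {"tx": 0, "ty": 0, "tz": -0.08, "twist": 0}
    - {"tx": 0, "ty": 0, "tz": -0.15, "twist": 0}
    - {"tx": 0, "ty": 0, "tz": -0.25, "twist": 0}
    - {"tx": 0, "ty": 0, "tz": -0.35, "twist": 0}
    - {"tx": 0, "ty": 0, "tz": -0.45, "twist": 0}
    - {"tx": 0, "ty": 0, "tz": -0.55, "twist": 0}
    - {"tx": 0, "ty": 0, "tz": -0.6, "twist": 0}

```text
t: 30.88
eef_pos: [0.4766, 0.3683, 0.2496]
ee_rot: [-3.138, -0.003, -0.211]
force: [0.1, 0.7, 0.2]
width: 0.0616
gripper_force: 0.0
```

Request:
arm_command:
  commands:
    - {"tx": -0.1, "ty": -0.1, "tz": -0.05, "twist": 0}
    - {"tx": -0.2, "ty": -0.2, "tz": -0.1, "twist": 0}
    - {"tx": -0.2, "ty": -0.35, "tz": -0.2, "twist": 0}
    - {"tx": -0.2, "ty": -0.5, "tz": -0.2, "twist": 0}
    - {"tx": -0.2, "ty": -0.65, "tz": -0.2, "twist": 0}
    - {"tx": -0.2, "ty": -0.8, "tz": -0.2, "twist": 0}
    - {"tx": -0.2, "ty": -0.9, "tz": -0.2, "twist": 0}
    - {"tx": -0.2, "ty": -0.9, "tz": -0.2, "twist": 0}

```text
t: 31.55
eef_pos: [0.4737, 0.6018, 0.2921]
ee_rot: [3.139, 0.001, -0.21]
force: [-1.3, -0.8, -2.5]
width: 0.0615
gripper_force: 0.0
```

```bash
python3 chk.py .01; python3 - <<'E'
from mv import *
for n in('side','top'):
  for q in('hook_grip','hook_throat','slot','mat_top','flask_side','dish_near','timer'): print(n,q,[(np.round(d['uv'],1),round(d['score'],2)) for d in spot_point(q,n)][:3])
  for q in('mat','hook'):
    for d in regions_of(q,n)[:3]:
      k=max(cv2.findContours(d['region'].astype(np.uint8),0,2)[0],key=cv2.contourArea);print(n,q,np.round(d['rect']),cv2.minAreaRect(k)[2])
c=np.array([.4756,.3675,0]);u=np.array([.208,.978,0]);w=np.array([.978,-.208,0])
H=[c+a*.011*w+b*.008*u+[0,0,z] for a in(-1,1) for b in(-1,1) for z in(.085,.139)]
for n in('side','top'):
  q=proj(n,H);print('handle model',n,q.min(0),q.max(0))
  im=cv2.cvtColor(grab_frame(n),cv2.COLOR_RGB2GRAY);x0,y0=q.min(0).astype(int)-6;x1,y1=q.max(0).astype(int)+6
  ys,xs=np.nonzero(im[y0:y1,x0:x1]<60);print('dark',xs.min()+x0,ys.min()+y0,xs.max()+x0,ys.max()+y0)
E
```

```text
31.55 [0.474 0.602 0.292] [-1.325 -0.784 -2.537]
side pot [(array([324.4, 276.6]), 0.83, array([0.591, 0.16 , 0.01 ]))]
top pot [(array([351. , 255.2]), 0.61, array([0.592, 0.152, 0.01 ]))]
side bail_top [(array([338.3, 332.5]), 0.52, array([0.435, 0.47 , 0.122])), (array([413.4, 266. ]), 0.52, array([0.355, 0.179, 0.122]))]
top bail_top [(array([357.7, 251.7]), 0.49, array([0.581, 0.141, 0.122]))]
side [313. 248. 341. 284.] 0.79
top [332. 236. 374. 270.] 0.9
top [252. 266. 281. 299.] 0.5
-0.01 [array([275., 373., 323., 431.])]
0 [array([269., 373., 318., 431.])]
0.01 [array([264., 374., 313., 431.])]
side hook_grip [(array([339.5, 303.1]), 0.83), (array([268.6, 451.8]), 0.69), (array([328. , 274.5]), 0.57)]
side hook_throat [(array([300.2, 320.6]), 0.74), (array([339.2, 333.8]), 0.57), (array([312.2, 414.5]), 0.56)]
side slot [(array([340.6, 318.5]), 0.61)]
side mat_top [(array([329.5, 272.2]), 0.75)]
side flask_side [(array([325. , 271.3]), 0.18)]
side dish_near [(array([398.3, 295.5]), 0.69)]
side timer [(array([411.8, 267.1]), 0.82), (array([324.6, 274.4]), 0.58)]
side mat [309. 
[... 228 characters left out ...]
, (array([355.5, 254.5]), 0.34)]
top hook_throat [(array([269.4, 282.4]), 0.68), (array([186.5, 286.7]), 0.63), (array([282.8, 255.6]), 0.45)]
top slot [(array([264.2, 279.9]), 0.63)]
top mat_top [(array([355.5, 256.4]), 0.69)]
top flask_side [(array([410.2, 213.7]), 0.86)]
top dish_near [(array([346.6, 331.8]), 0.75)]
top timer [(array([396.4, 338.4]), 0.61)]
top hook [280. 237. 316. 252.] 61.69924545288086
top hook [158. 269. 194. 300.] 33.690067291259766
top hook [257. 277. 271. 292.] 20.556045532226562
handle model side [331.22746419 288.74047156] [344.12440826 315.3781692 ]
dark 333 294 342 314
handle model top [255.0859548  274.56644035] [267.22367422 287.92497089]
dark 255 275 266 290
```

The hook is home and upright. One numeric check that the pot lies within the mat's rim.

```bash
python3 - <<'E'
from fit import *
from scipy.optimize import least_squares
def bb(n,C): q=proj(n,np.vstack(C));return np.r_[q.min(0),q.max(0)]
mt,ms=[332,233,380,280],[305,258,352,290]
m=lambda p,n:bb(n,[circ(*p,.01,.066),circ(*p,0,.066)])
for w in('top','side','both'):
  r=least_squares(lambda p:np.r_[(m(p,'top')-mt)*(w!='side'),(m(p,'side')-ms)*(w!='top')],[.588,.138],diff_step=1e-3);print('mat',w,r.x,r.fun.round(1))
grab_frame('top');grab_frame('side')
pt=regions_of('pot','top')[0]['rect'];ps=regions_of('pot','side')[0]['rect'];print(pt,ps)
m2=lambda p,n:bb(n,[circ(*p,.01,.044),circ(*p,.068,.0465)])
# top: left,right,bottom ; side: left,right,bottom (bail sticks out above)
for w in('top','side','both'):
  r=least_squares(lambda p:np.r_[(m2(p,'top')-pt)[[0,2,3]]*(w!='side'),(m2(p,'side')-ps)[[0,2,3]]*(w!='top')],[.588,.138],diff_step=1e-3);print('pot',w,r.x,r.fun.round(1))
E
```

```text
mat top [0.5916 0.1384] [-0.2 -0.5  0.2  0.5 -0.   0.  -0.   0. ]
mat side [0.5892 0.1354] [ 0.   0.   0.   0.  -0.9  0.2  0.9 -0.3]
mat both [0.5902 0.1374] [ 0.1  0.   0.5  1.  -1.6  0.5  0.4  0. ]
[332.8, 235.2, 375.1, 271.3] [310.6, 244.0, 342.9, 285.9]
pot top [0.5918 0.1484] [ 3.3 -3.3  0.1 -0.   0.  -0. ]
pot side [0.5875 0.1545] [ 0.  -0.   0.  -1.6  1.6 -0.1]
pot both [0.5901 0.1491] [ 2.9 -3.7  0.6 -1.7  1.4 -1.5]
```

```bash
python3 -c "
from station import *
print(job_done())"
```

```text
the job is handed in; nothing more can be done
None
```

The job is handed in: the pot stands on the cork mat, about 10–17 mm off its centre against the 22 mm it can be off, and the hook is back upright in its slot on the floor, at about 32 s of the 67 s. I viewed 11 pictures, one over the limit of 10, so the final state was checked by numbers only; the dish and timer stayed put within 4 px in both views, the flask within 2 px in the top view only.

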